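Switch the shaker off and hang its rinsed brackets level to dry

TASK

The shaker's wash is over: first turn its speed knob fully anticlockwise to off. Only then take each bracket standing on the mat and hang it to dry on the pin of the stand of its own colour, by the one of its holes from which it hangs with its top edge level, and leave it hanging still. Leave the tip box and microplate where they are.

Things in the scene. Friction and masses are not known exactly. Their poses are not given: they have to be found in the camera images.
- blue_bracket: blue bracket, may be absent: solid aluminium, 0.3 kg. Origin on its underside; x normal to the upright web, z up. mm: web 8 thick (x=0): top bar y -60..60, z 78..124; leg y +24..+60, z 10..78. Foot y -22..+62, x -42..42, z 0..10. Holes d 17 through the bar at z 92, y -34.5, -8.5, +17.5, +43.5. Level only by the hole in line with its centre of mass (any other: some 20 degrees off). Grip the bar's upper 18 mm across x.
- pink_bracket: pink bracket, may be absent: solid aluminium, 0.3 kg. Origin on its underside; x normal to the upright web, z up. mm: web 8 thick (x=0): top bar y -60..60, z 78..124; leg y +24..+60, z 10..78. Foot y -6..+80, x -42..42, z 0..10. Holes d 17 through the bar at z 92, y -25.0, +1.0, +27.0. Level only by the hole in line with its centre of mass (any other: some 20 degrees off). Grip the bar's upper 18 mm across x.
- yellow_bracket: yellow bracket, may be absent: solid aluminium, 0.3 kg. Origin on its underside; x normal to the upright web, z up. mm: web 8 thick (x=0): top bar y -60..60, z 78..124; leg y +0..+36, z 10..78. Foot y -36..+50, x -42..42, z 0..10. Holes d 17 through the bar at z 92, y -19.7, +6.3, +32.3. Level only by the hole in line with its centre of mass (any other: some 20 degrees off). Grip the bar's upper 18 mm across x.
- blue_stand: fixed stand of the blue bracket, base and boss blue. Origin underside centre. Base 110 x 110 x 14 mm; post at its middle 14 mm thick, 190 tall; boss 24 mm wide at 157 to 183. Pin: rod 10 mm in diameter along the stand's -x, its axis rising from height 170 mm at the post to 180 mm at 112 mm from the post's axis; round tip ends at 117 mm
- blue_pin (a point): point on the blue stand's pin axis 66 mm out from the post's axis, where the bracket should hang (height 176 mm; axes as the stand's). Hang the bracket within 15 mm of it, so that its foot clears the post
- pink_stand: fixed stand of the pink bracket, base and boss pink. Origin underside centre. Base 110 x 110 x 14 mm; post at its middle 14 mm thick, 190 tall; boss 24 mm wide at 157 to 183. Pin: rod 10 mm in diameter along the stand's -x, its axis rising from height 170 mm at the post to 180 mm at 112 mm from the post's axis; round tip ends at 117 mm
- pink_pin (a point): point on the pink stand's pin axis 66 mm out from the post's axis, where the bracket should hang (height 176 mm; axes as the stand's). Hang the bracket within 15 mm of it, so that its foot clears the post
- yellow_stand: fixed stand of the yellow bracket, base and boss yellow. Origin underside centre. Base 110 x 110 x 14 mm; post at its middle 14 mm thick, 190 tall; boss 24 mm wide at 157 to 183. Pin: rod 10 mm in diameter along the stand's -x, its axis rising from height 170 mm at the post to 180 mm at 112 mm from the post's axis; round tip ends at 117 mm
- yellow_pin (a point): point on the yellow stand's pin axis 66 mm out from the post's axis, where the bracket should hang (height 176 mm; axes as the stand's). Hang the bracket within 15 mm of it, so that its foot clears the post
- controller: white shaker control unit, fixed, 100 (x) x 130 (y) x 60 mm high with a dark blue top; origin at underside centre. The speed knob stands in the middle of its top; the white off tick lies on the -x side of the knob
- speed_knob (a joint): shaker's speed knob: 0 = off, its anticlockwise end stop (from above); grows clockwise to 4.6 rad. Friction 0.04 N m, stays where left. Black disc d 56 mm with upright grip bar 14 mm wide, 53 long, 12 to 44 mm above the unit's top. At 0 the bar lies along the unit's x, white pointer to -x; at value q it is turned q clockwise from there
- speed_knob_grip (a point): point on the knob's axis, in the middle of its grip bar's height (37 mm above the unit's top)
- tip_box: pink pipette-tip box 85 x 120 x 53 mm with clear lid, loose bystander, to be left where it is; origin at underside centre
- microplate: clear-and-black microplate 86 x 128 x 35 mm, loose bystander, to be left where it is; origin at underside centre
Mind the look-alikes: they are no part of the job. Leave any green or white look-alike of the pink_stand alone.

How it is judged:
By the outcome, as a careful person would: the job done as asked, in the order asked, and still so for the second after the job is handed in, with the robot touching nothing.
Of blue_bracket, pink_bracket, yellow_bracket only 2 to 3 are there at a start; the rules pass over those that are not, and their reading is None.
At some moment in a run one of blue_bracket, pink_bracket, yellow_bracket may be knocked a few centimetres aside while the robot is not near it.
It also fails if it takes over 210 s, if anything falls off the work surface, if the arm or the gripper's body presses on something with over 40 N, if the wrist force passes 120 N, or if a joint passes its speed limit or range.

ROBOT

A 6-joint arm with a two-finger parallel gripper is mounted at the origin on the work surface. World frame = base frame: x ahead of the robot, y to its left, z up, the work surface at z = 0. Lengths are in m, angles in degrees, forces in N, time in s.
With the tool pointing down it reaches from about 0.3 to 0.75 m from the base axis. Payload 8.5 kg.
Tool frame: the origin (TCP) lies between the finger pads; the fingertips stand 17 mm ahead of it and the grasp point (between the pads) lies 2 mm behind it; z points along the fingers, y is the direction in which the jaws open and shut (so a half turn about z gives the same grasp; the last joint's range is limited). The gripper opens to 85 mm and grips with 20 to 120 N. Pads are 22 mm wide; open, the fingers measure 114 mm over their backs; the gripper's body (76 mm by 85 mm) begins 54 mm behind the grasp point. The pads swing forward as they close: fully open they stand 13 mm farther back than shut.
Start: joints at [63.409, 21.807, 74.336, -0, 83.858, -12.336], TCP at [0.135, 0.533, 0.248] pointing down, gripper open.
Joint ranges: [-178.18, 178.18], [-50.72, 133.34], [12.68, 142.11], [-81.47, 261.47], [9.98, 163.14], [-165.26, 165.26]. Speed limits (degrees/s): [136.94, 136.94, 180, 180, 180, 180].

INTERFACE

Orientations are given as a 3x3 rotation matrix whose columns are the frame's x, y, z axes.
In Python, from rig import readout, eyes, env gives the robot as it stands.
- The arm moves only by the tool arm_command, never from a script. Its argument "rows" is text: rows parted by semicolons, each of 7 numbers parted by spaces: the closure, from 0 (fully open) to 1 (shut), then the shift along the tool's x, y, z in mm, then the turn, a rotation vector about the tool's x, y, z in degrees. In form: grip dx dy dz rx ry rz; .... A call has 1 to 5 rows; each row shifts and turns the commanded pose from where the row before left it, along the tool's axes as they then stand; what a row does not reach is not made up. A row lasts 1/12 s, in which the tool goes at most 41.7 mm and 7.16 degrees, less where a joint would pass 70% of its speed; a pose out of reach is approached as far as the arm can. A call with a gripper value outside its range is refused whole. The fingers move at their own pace and stop on an object; "squeeze" is the grip in N (left out, the last holds). Time passes only in rows, so rows that do not move let the fingers close. It gives the time, the measured TCP pose, the force and the opening at its end, in the units of the state.
- readout.observe(): the state, without advancing time (a new reading comes with each control period).
- eyes.get_image(name): name is "scene" or "top"; returns the picture (400x640x3 uint8, red, green, blue); there is no depth.
- eyes.camera_model(name): a dict with "mtx" (3x3 intrinsics, pixels), "k1" (the pictures are not rectified: a ray, as slopes to the right and down, at radius r is drawn at 1 + k1 r^2 times it, then the intrinsics apply), "view" (4x4, takes a point from world to camera coordinates). Camera axes: x right, y up, looking along -z (the intrinsics and any distortion apply to the point x, -y, -z); pixel columns grow to the right and rows downward; lengths in m; the calibration is good to about 2 mm. A picture is of the moment at which its call begins. camera_model takes no time and is no camera call.
- env.close_job(): hands the job in, once; it reports no verdict.
The state is a dict: "time_s": time; "q": joint angles; "qvel": joint speeds; "joint_efforts": joint torques, N m; "position": TCP position; "tool_rot": TCP orientation; "ft_force": force on the tool from outside, world axes, zero at the start; "wrist_torque": the same for the moment, N m; "grip_width": finger opening in m.
Only numpy, scipy, OpenCV 4.12 (cv2) and the standard library are available. Lean on these libraries where they do the work, as an engineer would, in place of code of your own. Each camera call takes 0.05 s, during which the arm holds its last target. There are 200 camera calls.

## Working session

There is one attempt and no reset: what is moved stays moved. The work goes in short steps, Python scripts to look and compute and a tool call to move; the robot and the scene stay as the last step left them, time stands still between calls to the robot, and variables do not carry over. Pictures are saved under pics/ and viewed, about 12 in all and at most 16, crops included, and the job is handed in when it is done.

Besides the shell and the picture viewer there is one more tool, called after ">>>" in YAML: its name, and indented under it one key for each argument. arm_command: Moves the arm, as the interface text tells. Its arguments: {"type":"object","properties":{"rows":{"type":"string"},"squeeze":{"type":"number"}},"required":["rows"]}

```bash
ls; mkdir -p pics; python3 - <<'E'
from rig import readout, eyes, env
import cv2,numpy as np
for n in("scene","top"):
    im=eyes.get_image(n); cv2.imwrite(f"pics/{n}0.png",im[:,:,::-1])
    m=eyes.camera_model(n); print(n,m)
s=readout.observe();print(s)
E
```

```text
pics
scene {'mtx': array([[399.66613184,   0.        , 320.68943711],
       [  0.        , 399.66613184, 195.6185768 ],
       [  0.        ,   0.        ,   1.        ]]), 'k1': -0.023199348527329647, 'view': array([[-0.27994224,  0.9600137 , -0.00245834,  0.115367  ],
       [-0.74621291, -0.21598494,  0.62969579,  0.31217547],
       [ 0.60398562,  0.17811289,  0.77683793, -1.54676313],
       [ 0.        ,  0.        ,  0.        ,  1.        ]])}
top {'mtx': array([[398.60802167,   0.        , 313.61998459],
       [  0.        , 398.60802167, 200.9884788 ],
       [  0.        ,   0.        ,   1.        ]]), 'k1': -0.0597313417512651, 'view': array([[-2.57160022e-02, -9.99669282e-01, -1.21290620e-04,
         5.62127253e-02],
       [ 9.95849595e-01, -2.56283387e-02,  8.73313891e-02,
        -5.10588199e-01],
       [-8.73056155e-02,  2.12502698e-03,  9.96179308e-01,
        -1.12613966e+00],
       [ 0.00000000e+00,  0.00000000e+00,  0.00000000e+00,
         1.00000000e+00]])}
{'time_s': 0.1, 'q': array([ 6.34092087e+01,  2.18391289e+01,  7.43780033e+01,  6.89547759e-04,
        8.38589215e+01, -1.23359639e+01]), 'qvel': array([ 0.0580317 , -0.15024091, -0.11795711,  0.10047114, -0.12286326,
       -0.06901981]), 'joint_efforts': array([ 5.64252739e-03, -4.49210036e+01, -2.31652075e+01, -2.31215103e-05,
        3.69539513e-03,  2.71339849e-05]), 'position': array([0.13532449, 0.53285387, 0.24776894]), 'tool_rot': array([[-9.69209759e-01,  2.46235817e-01, -6.04859242e-04],
       [ 2.46236383e-01,  9.69209084e-01, -1.18162868e-03],
       [ 2.95275769e-04, -1.29418440e-03, -9.99999119e-01]]), 'ft_force': array([ 0.53180721,  0.20186226, -0.39799694]), 'wrist_torque': array([0.01654371, 0.02067749, 0.00341439]), 'grip_width': 0.08546318825198775}
```

View pics/scene0.png

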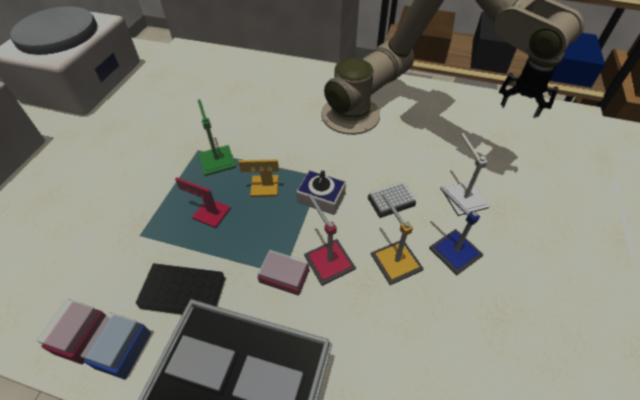

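View pics/top0.png

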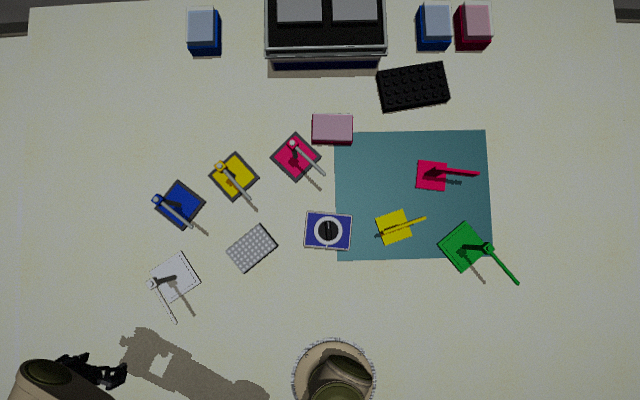

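Only the pink and yellow brackets stand on the mat: in the top picture pink is at (445,175) and yellow at (400,227). The stands are pink (296,157), yellow (233,175) and blue (180,205), with white and green look-alikes. The knob is at (328,231). I'll write the helpers and make enlarged crops.

```bash
cat > h.py <<'E'
from rig import readout, eyes, env
import cv2,numpy as np
M={n:eyes.camera_model(n) for n in("scene","top")}
def ray(n,uv):
    m=M[n];K=m["mtx"];d=np.array([(uv[0]-K[0,2])/K[0,0],(uv[1]-K[1,2])/K[1,1]])
    p=d.copy()
    for _ in range(20): p=d/(1+m["k1"]*(p@p))
    R=m["view"][:3,:3];t=m["view"][:3,3]
    return -R.T@t, R.T@np.array([p[0],-p[1],-1.])
def plane(n,uv,z):
    o,d=ray(n,uv);return o+d*(z-o[2])/d[2]
def proj(n,P):
    m=M[n];c=m["view"][:3,:3]@np.asarray(P,float)+m["view"][:3,3]
    p=np.array([c[0],-c[1]])/-c[2];p=p*(1+m["k1"]*(p@p));K=m["mtx"]
    return np.array([K[0,0]*p[0]+K[0,2],K[1,1]*p[1]+K[1,2]])
def tri(us,ut):
    A=[];b=[]
    for n,u in(("scene",us),("top",ut)):
        o,d=ray(n,u);d/=np.linalg.norm(d);Q=np.eye(3)-np.outer(d,d);A.append(Q);b.append(Q@o)
    return np.linalg.lstsq(np.vstack(A),np.hstack(b),rcond=None)[0]
def crop(im,x0,y0,x1,y1,f,name):
    cv2.imwrite("pics/"+name,cv2.resize(im[y0:y1,x0:x1,::-1],None,fx=f,fy=f,interpolation=cv2.INTER_CUBIC))
RANGE={"yellow":(18,32),"pink":(165,179),"blue":(112,128)}
def mask(im,c,smin=150,vmin=60):
    h=cv2.cvtColor(im,cv2.COLOR_RGB2HSV);a,b=RANGE[c]
    return cv2.inRange(h,(a,smin,vmin),(b,255,255))
E
python3 - <<'E'
from h import *
t=cv2.imread("pics/top0.png")[:,:,::-1];s=cv2.imread("pics/scene0.png")[:,:,::-1]
crop(t,200,115,500,265,2.66,"tc.png"); crop(s,160,140,430,290,2.9,"sc.png")
for n,im in(("top",t),("scene",s)):
  for c in("yellow","pink"):
    k,l,st,ce=cv2.connectedComponentsWithStats(mask(im,c))
    for i in range(1,k):
        if st[i,4]>60: print(n,c,st[i],ce[i].round(1))
E
```

```text
top yellow [212 155  43  43 839] [232.7 175. ]
top yellow [375 209  51  36 909] [394.8 226.2]
top pink [459   6  13  37  84] [462.7  28. ]
top pink [274 136  43  42 775] [294.1 156.9]
top pink [415 160  65  31 823] [434.5 174.9]
scene yellow [239 160  38   3  90] [259.6 161.2]
scene yellow [251 176  27  20 434] [263.7 186.3]
scene yellow [376 244  43  35 764] [396.4 261.2]
scene pink [177 179  32  13  70] [193.6 185. ]
scene pink [193 202  37  25 467] [211.5 214. ]
scene pink [309 243  42  36 737] [329.  261.4]
scene pink [ 43 336  42  22 124] [ 63.3 350.5]
```

View pics/tc.png

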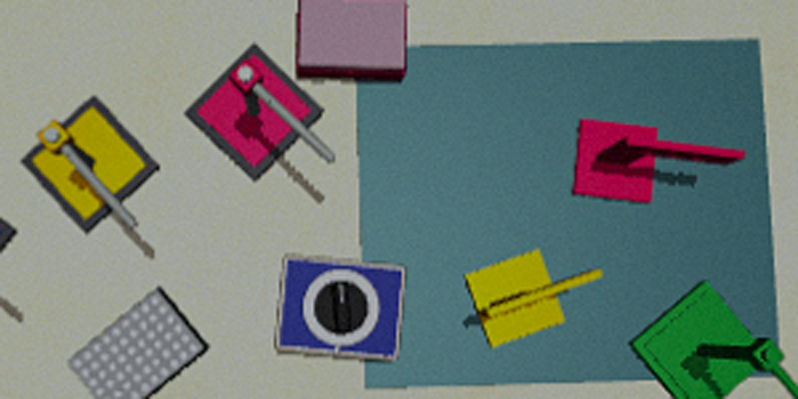

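View pics/sc.png

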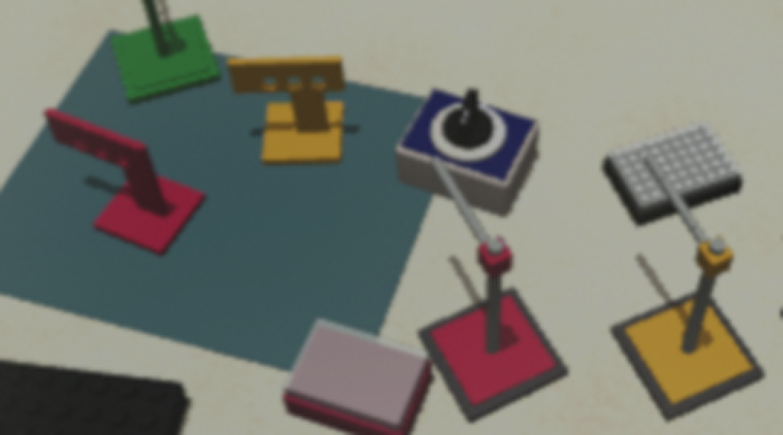

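```bash
cat >> h.py <<'E'
def footrect(im,c,box,z,k=9,smin=150,vmin=40):
    x0,y0,x1,y1=box;m=np.zeros(im.shape[:2],np.uint8);f=4
    sub=cv2.resize(im[y0:y1,x0:x1],None,fx=f,fy=f,interpolation=cv2.INTER_CUBIC)
    m=mask(sub,c,smin,vmin)
    m=cv2.morphologyEx(m,cv2.MORPH_CLOSE,np.ones((3*f,3*f)))
    e=cv2.getStructuringElement(cv2.MORPH_ELLIPSE,(k*f,k*f))
    m=cv2.morphologyEx(m,cv2.MORPH_OPEN,e)
    cs=cv2.findContours(m,0,1)[0];q=max(cs,key=cv2.contourArea).reshape(-1,2)
    q=(q+.5)/f-.5+[x0,y0]
    P=np.array([plane("top",u,z)[:2] for u in q])
    (cx,cy),(w,h),a=cv2.minAreaRect((P*1000).astype(np.float32))
    return np.array([cx,cy])/1000,(w,h),a
def draw(im,segs,box,f,name=None):
    x0,y0,x1,y1=box
    o=cv2.resize(im[y0:y1,x0:x1,::-1],None,fx=f,fy=f,interpolation=cv2.INTER_CUBIC).copy()
    for n,a,b,col in segs:
        p=[tuple(((proj(n,v)-[x0,y0]+.5)*f).astype(int).tolist()) for v in(a,b)];cv2.line(o,*p,col,1,cv2.LINE_AA)
    if name:cv2.imwrite("pics/"+name,o)
    return o
def T(pos,yaw,l):
    c,s=np.cos(yaw),np.sin(yaw);l=np.array(l)/1000
    return np.array([pos[0]+c*l[0]-s*l[1],pos[1]+s*l[0]+c*l[1],l[2]])
def loop(n,pos,yaw,pts,col):
    w=[T(pos,yaw,p) for p in pts];return[(n,w[i],w[(i+1)%len(w)],col) for i in range(len(w))]
E
python3 - <<'E'
from h import *
t=cv2.imread("pics/top0.png")[:,:,::-1]
print("pink st",footrect(t,"pink",(270,132,322,182),.014,15))
print("yel st",footrect(t,"yellow",(205,150,262,204),.014,15))
print("pink br",footrect(t,"pink",(408,154,484,196),.010,11))
print("yel br",footrect(t,"yellow",(368,204,430,250),.010,11))
im=cv2.cvtColor(t,cv2.COLOR_RGB2HSV)
print("ctrl",footrect(t,"blue",(298,204,358,256),.060,15,120,40))
crop(t,300,205,358,255,10,"knob.png")
E
```

```text
pink st (array([0.63217627, 0.10690591]), (90.31136322021484, 53.48727798461914), 45.00704574584961)
yel st (array([0.59209039, 0.24873282]), (54.18046951293945, 49.038307189941406), 43.89432907104492)
pink br (array([ 0.57962207, -0.30527158]), (87.2188720703125, 84.56719970703125), 81.41129302978516)
yel br (array([ 0.43209189, -0.18812088]), (83.72500610351562, 91.05680084228516), 17.62034034729004)Traceback (most recent call last):
  File "<stdin>", line 8, in <module>
  File "h.py", line 34, in footrect
    cs=cv2.findContours(m,0,1)[0];q=max(cs,key=cv2.contourArea).reshape(-1,2)
                                    ~~~^^^^^^^^^^^^^^^^^^^^^^^^
ValueError: max() iterable argument is empty
```

```bash
python3 - <<'E'
import re
s=open("h.py").read()
s=s.replace("k=9,smin=150,vmin=40)","k=9,smin=150,vmin=40,cl=3)").replace("np.ones((3*f,3*f))","np.ones((cl*f,cl*f))")
open("h.py","w").write(s)
E
python3 - <<'E'
from h import *
t=cv2.imread("pics/top0.png")[:,:,::-1]
for cl in(9,13):
  print("pink st",footrect(t,"pink",(260,122,332,192),.014,25,cl=cl))
  print("yel st",footrect(t,"yellow",(195,140,272,214),.014,25,cl=cl))
h=cv2.cvtColor(t,cv2.COLOR_RGB2HSV);print(h[215,310],h[240,345],h[175,240],h[250,330])
RANGE["blue"]=(100,140)
print("ctrl",footrect(t,"blue",(280,190,376,270),.060,25,100,40,cl=25))
crop(t,300,205,358,255,10,"knob.png")
E
```

```text
pink st (array([0.64694214, 0.09207942]), (90.6859359741211, 94.46455383300781), 43.91960144042969)
yel st (array([0.59742242, 0.28126306]), (95.33096313476562, 96.23095703125), 25.393354415893555)
pink st (array([0.65126575, 0.08805844]), (90.91990661621094, 106.78954315185547), 45.63214874267578)
yel st (array([0.59742242, 0.28126306]), (95.33096313476562, 96.23095703125), 25.393354415893555)
[118 165 122] [116 185 116] [ 29 255 161] [ 33  20 137]
ctrl (array([0.42567151, 0.0050373 ]), (119.47352600097656, 88.38555145263672), 82.8094711303711)
```

View pics/knob.png

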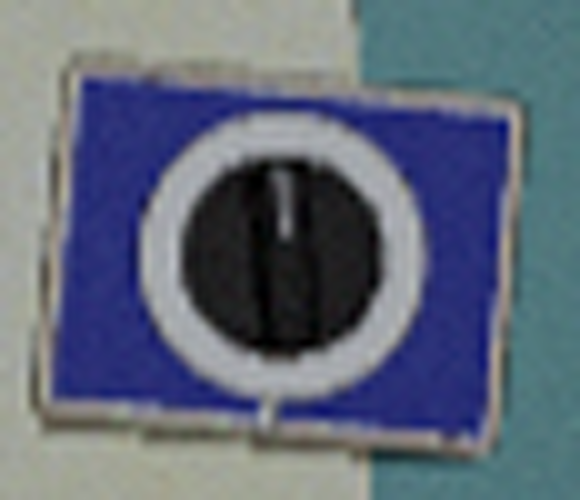

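The pointer points up and slightly left in the picture, with the off tick at the bottom, so q ≈ 170°. Next the stands.

```bash
python3 - <<'E'
from h import *
t=cv2.imread("pics/top0.png")[:,:,::-1];s=cv2.imread("pics/scene0.png")[:,:,::-1]
f=6.5
a=draw(t,[],(268,130,328,184),f);b=draw(t,[],(206,150,266,204),f)
c=cv2.resize(s[190:285,295:425,::-1],None,fx=780/130,fy=780/130,interpolation=cv2.INTER_CUBIC)
for n,o in(("st.png",np.hstack([a,b])),("ss.png",c)): cv2.imwrite("pics/"+n,o);print(o.shape)
E
```

```text
(351, 780, 3)
(570, 780, 3)
```

View pics/st.png

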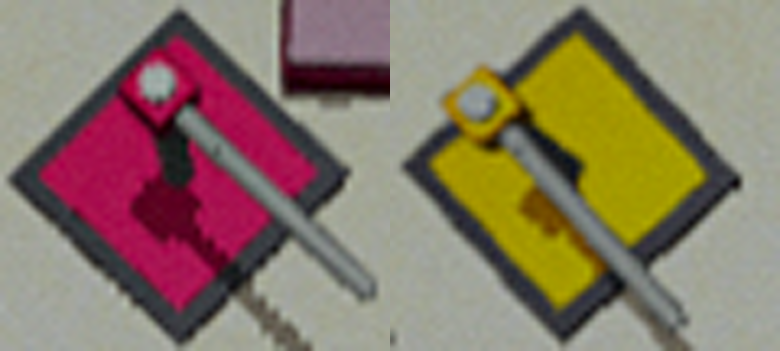

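View pics/ss.png

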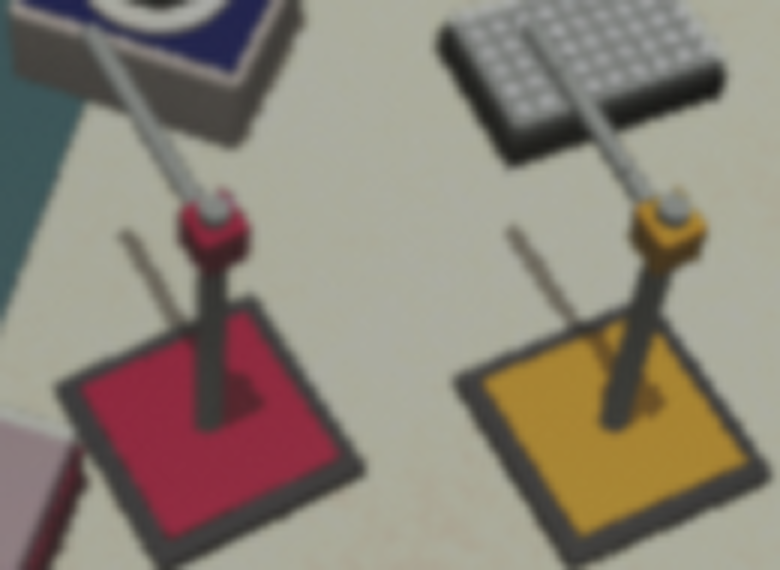

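```bash
python3 - <<'E'
from h import *
D={"pink":((268,130),[(181,9),(350,172),(180,343),(11,180)],(370,293),(158,82),(95,30),(214,207)),
"yellow":((206,150),[(192,7),(350,182),(175,343),(14,165)],(293,320),(88,99),(530,28),(674,207))}
for c,(o,cs,tip,pt,stip,sp) in D.items():
    g=lambda u,z:plane("top",np.array(u)/6.5+np.array(o)-.5,z)
    P=np.array([g(u,.014) for u in cs]);ctr=P.mean(0)
    print(c,"corners ctr",ctr.round(4),"sides",np.linalg.norm(P-np.roll(P,1,0),axis=1).round(4))
    print(" side yaw",[round(float(np.degrees(np.arctan2(*(P[(i+1)%4]-P[i])[1::-1]))),1) for i in range(4)])
    tp=g(tip,.18);po=g(pt,.19);d=po-tp
    print(" tip",tp.round(4),"post",po.round(4),"len",np.linalg.norm(d[:2]).round(4),"yaw",np.degrees(np.arctan2(d[1],d[0])).round(1), np.degrees(np.arctan2(*(ctr-tp)[1::-1])).round(1))
    S=lambda u:np.array(u)/6+np.array([295,190])-.5
    print(" tri tip",tri(S(stip),np.array(tip)/6.5+np.array(o)-.5).round(4),"post",tri(S(sp),np.array(pt)/6.5+np.array(o)-.5).round(4))
k=lambda u,z:plane("top",np.array(u)/10+np.array([300,205])-.5,z)
rc=k((284,256),.06);a=k((278,170),.104);b=k((292,350),.104);tk=k((268,410),.06)
print("knob",rc.round(4),"bar mid",((a+b)/2).round(4),"bar dir",np.degrees(np.arctan2(*(a-b)[1::-1])).round(1),"tick dir",np.degrees(np.arctan2(*(tk-rc)[1::-1])).round(1))
t=cv2.imread("pics/top0.png")[:,:,::-1];s=cv2.imread("pics/scene0.png")[:,:,::-1]
# brackets: hypotheses, overlay
for c,ctr,fy in(("pink",(0.57962,-0.30527),37),("yellow",(0.43209,-0.18812),7)):pass
def segs(n,pos,yaw,fy,col):
    return loop(n,pos,yaw,[(-42,fy[0],10),(42,fy[0],10),(42,fy[1],10),(-42,fy[1],10)],col)+loop(n,pos,yaw,[(-4,-60,124),(4,-60,124),(4,60,124),(-4,60,124)],col)
O=[]
for ctr,yaw,fy,bt,bs in(((0.57962,-0.30527),-8.6+0,(-6,80),(408,150,486,200),(170,165,248,235)),((0.43209,-0.18812),17.6,(-36,50),(368,200,432,250),(230,145,294,205))):
    y=np.radians(yaw);m=sum(fy)/2e3;pos=np.array(ctr)-m*np.array([-np.sin(y),np.cos(y)]);print(pos,yaw)
    f=390/(bt[2]-bt[0])
    for im,n,bx in((t,"top",bt),(s,"scene",bs)):
        o=draw(im,segs(n,pos,y,fy,(255,255,0)),bx,390/(bx[2]-bx[0]));O.append(cv2.copyMakeBorder(o,0,400-o.shape[0] if o.shape[0]<400 else 0,0,0,0)[:300])
cv2.imwrite("pics/br.png",np.vstack([np.hstack(O[:2]),np.hstack(O[2:])]))
E
```

```text
pink corners ctr [0.645  0.0935 0.014 ] sides [0.1098 0.1074 0.109  0.1067]
 side yaw [-136.0, 134.1, 44.4, -45.6]
 tip [0.5636 0.0147 0.18  ] post [0.646 0.094 0.19 ] len 0.1144 yaw 43.9 44.1
 tri tip [0.5632 0.0153 0.1817] post [0.6461 0.0936 0.19  ]
yellow corners ctr [0.5913 0.2753 0.014 ] sides [0.1073 0.1083 0.1063 0.1098]
 side yaw [-139.2, 131.6, 41.3, -49.2]
 tip [0.5077 0.2001 0.18  ] post [0.5938 0.2764 0.19  ] len 0.115 yaw 41.5 42.0
 tri tip [0.5076 0.2004 0.1806] post [0.5937 0.2762 0.1906]
knob [0.4266 0.0057 0.06  ] bar mid [0.425 0.007 0.104] bar dir 2.8 tick dir 172.4
[ 0.57408719 -0.34185399] -8.6
[ 0.43420659 -0.19479233] 17.6
```

View pics/br.png

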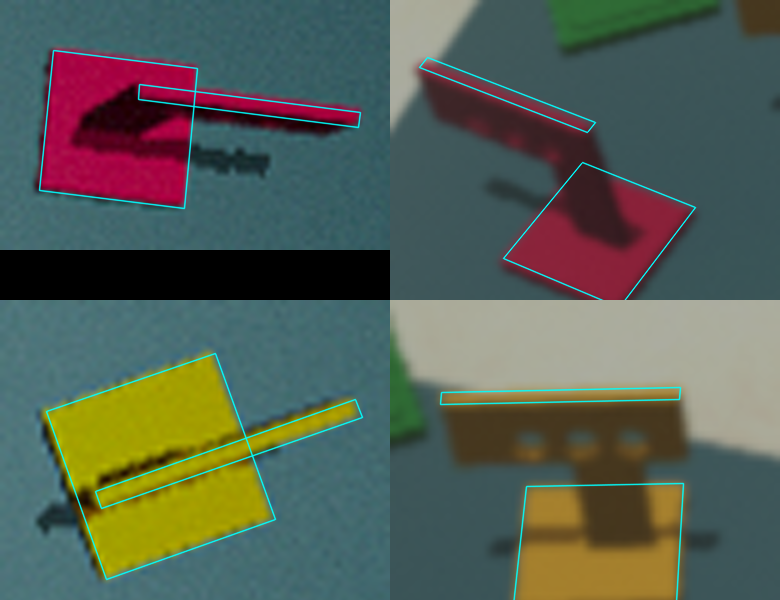

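```bash
cat >> h.py <<'E'
from scipy.spatial.transform import Rotation as Rn
def plan(pos,yaw,g,n,start=None):
    """rows to pos (m) with tool down, jaw axis at yaw deg"""
    s=readout.observe();p=np.array(s["position"]);R=Rn.from_matrix(s["tool_rot"])
    if start:p,R=start
    y=np.radians(yaw);yy=np.array([np.cos(y),np.sin(y),0]);zz=np.array([0,0,-1.])
    G=Rn.from_matrix(np.c_[np.cross(yy,zz),yy,zz])
    rv=(R.inv()*G).as_rotvec(degrees=True).round(1);tot=rv
    d0=(np.array(pos)-p)*1000;rows=[]
    print("dist",np.linalg.norm(d0).round(1),"rv",rv,"j6 end",(np.degrees(np.arctan2(pos[1],pos[0]))-yaw).round(1))
    for i in range(n):
        rem=(np.array(pos)-p)*1000/(n-i);sh=R.inv().apply(rem).round(1);r=((R.inv()*G).as_rotvec(degrees=True)/(n-i)).round(1)
        p=p+R.apply(sh)/1000;R=R*Rn.from_rotvec(r,degrees=True)
        rows.append(" ".join(f"{v:g}" for v in(g,*sh,*r)))
    for i in range(0,n,5):print("; ".join(rows[i:i+5]))
    return p,R
E
python3 - <<'E'
from h import *
plan((.426,.006,.21),-87.2,0,25)
E
```

```text
dist 602.9 rv [-0.000e+00  1.000e-01  1.629e+02] j6 end 88.0
0 -16.5 -17.6 1.5 -0 0 6.5; 0 -18.3 -15.6 1.5 -0 0 6.5; 0 -20 -13.4 1.5 -0 0 6.5; 0 -21.4 -11.1 1.5 -0 0 6.5; 0 -22.5 -8.6 1.5 -0 0 6.5
0 -23.3 -6 1.5 -0 0 6.5; 0 -23.8 -3.3 1.5 -0 0 6.5; 0 -24.1 -0.6 1.5 0 0 6.5; 0 -24 2.2 1.5 0 0 6.5; 0 -23.6 4.9 1.5 0 0 6.5
0 -22.9 7.5 1.5 0 0 6.5; 0 -21.9 10 1.6 0 0 6.5; 0 -20.6 12.4 1.5 0 0 6.5; 0 -19 14.7 1.6 0 0 6.5; 0 -17.3 16.8 1.5 0 0 6.5
0 -15.2 18.6 1.6 0 0 6.5; 0 -13 20.2 1.5 0 0 6.5; 0 -10.7 21.6 1.6 0 0 6.6; 0 -8.1 22.6 1.5 0 0 6.5; 0 -5.5 23.4 1.6 0 0 6.6
0 -2.8 23.9 1.5 0 0 6.5; 0 -0.1 24.1 1.6 0 0 6.6; 0 2.7 23.9 1.5 0 0 6.5; 0 5.4 23.4 1.6 0 0 6.6; 0 8.1 22.7 1.5 0.1 0 6.5
```

>>> arm_command:
  rows: "0 -16.5 -17.6 1.5 0 0 6.5; 0 -18.3 -15.6 1.5 0 0 6.5; 0 -20 -13.4 1.5 0 0 6.5; 0 -21.4 -11.1 1.5 0 0 6.5; 0 -22.5 -8.6 1.5 0 0 6.5"

```text
time_s: 0.52
position: [0.1938, 0.4264, 0.2405]
tool_rot: [[-0.681, 0.732, -0.0], [0.732, 0.681, -0.001], [-0.0, -0.001, -1.0]]
ft_force: [0.7, -0.1, -0.5]
grip_width: 0.0856
```

>>> arm_command:
  rows: "0 -23.3 -6 1.5 0 0 6.5; 0 -23.8 -3.3 1.5 0 0 6.5; 0 -24.1 -0.6 1.5 0 0 6.5; 0 -24 2.2 1.5 0 0 6.5; 0 -23.6 4.9 1.5 0 0 6.5"

```text
time_s: 0.93
position: [0.2519, 0.321, 0.2331]
tool_rot: [[-0.181, 0.983, -0.0], [0.983, 0.181, -0.0], [-0.0, -0.0, -1.0]]
ft_force: [0.1, -0.1, -0.7]
grip_width: 0.0854
```

>>> arm_command:
  rows: "0 -22.9 7.5 1.5 0 0 6.5; 0 -21.9 10 1.6 0 0 6.5; 0 -20.6 12.4 1.5 0 0 6.5; 0 -19 14.7 1.6 0 0 6.5; 0 -17.3 16.8 1.5 0 0 6.5"

```text
time_s: 1.35
position: [0.31, 0.2156, 0.2254]
tool_rot: [[0.376, 0.927, -0.0], [0.927, -0.376, -0.0], [-0.0, -0.0, -1.0]]
ft_force: [0.0, 0.9, -1.0]
grip_width: 0.0855
```

>>> arm_command:
  rows: "0 -15.2 18.6 1.6 0 0 6.5; 0 -13 20.2 1.5 0 0 6.5; 0 -10.7 21.6 1.6 0 0 6.6; 0 -8.1 22.6 1.5 0 0 6.5; 0 -5.5 23.4 1.6 0 0 6.6"

```text
time_s: 1.77
position: [0.3682, 0.1104, 0.2176]
tool_rot: [[0.817, 0.577, -0.0], [0.577, -0.817, 0.0], [-0.0, -0.0, -1.0]]
ft_force: [-0.3, 0.9, -0.1]
grip_width: 0.0851
```

>>> arm_command:
  rows: "0 -2.8 23.9 1.5 0 0 6.5; 0 -0.1 24.1 1.6 0 0 6.6; 0 2.7 23.9 1.5 0 0 6.5; 0 5.4 23.4 1.6 0 0 6.6; 0 8.1 22.7 1.5 0.1 0 6.5"

```text
time_s: 2.18
position: [0.4264, 0.0051, 0.2099]
tool_rot: [[0.999, 0.044, -0.001], [0.044, -0.999, 0.002], [-0.001, -0.002, -1.0]]
ft_force: [0.7, -0.1, -0.2]
grip_width: 0.0854
```

>>> arm_command:
  rows: "0 0 0 0 0 0 0; 0 0 0 0 0 0 0"

```text
time_s: 2.35
position: [0.4261, 0.0056, 0.2097]
tool_rot: [[0.999, 0.049, -0.001], [0.049, -0.999, 0.002], [-0.001, -0.002, -1.0]]
ft_force: [0.6, -0.0, 0.7]
grip_width: 0.0851
```

```bash
python3 - <<'E'
from h import *
s=readout.observe();print(s["time_s"],s["position"],s["q"].round(1),s["ft_force"])
plan((.426,.006,.096),-87.2,0,5)
E
```

```text
2.35 [0.4261421  0.00563412 0.20968884] [-15.3  11.6  96.3   0.1  72.2  71.9] [ 0.59493012 -0.00074184  0.68788013]
dist 113.7 rv [-0.1  0.1  0. ] j6 end 88.0
0 0 -0 22.7 -0 0 0; 0 0 -0 22.7 -0 0 0; 0 0 -0 22.8 -0 0 0; 0 0 -0.1 22.7 -0.1 0 0; 0 0 -0.1 22.8 -0 0.1 0
```

>>> arm_command:
  rows: "0 0 0 23 0 0 0; 0 0 0 23 0 0 0; 0 0 0 23 0 0 0; 0 0 0 23 0 0 0; 0 0 0 21 0 0 0"

```text
time_s: 2.77
position: [0.4252, 0.0075, 0.0961]
tool_rot: [[0.999, 0.053, -0.001], [0.053, -0.999, 0.002], [-0.001, -0.002, -1.0]]
ft_force: [1.0, 0.1, 0.4]
grip_width: 0.085
```

>>> arm_command:
  rows: "1 0 0 0 0 0 0; 1 0 0 0 0 0 0; 1 0 0 0 0 0 0; 1 0 0 0 0 0 0; 1 0 0 0 0 0 0"
  squeeze: 40

```text
time_s: 3.18
position: [0.4265, 0.0065, 0.0982]
tool_rot: [[0.999, 0.05, 0.002], [0.05, -0.999, 0.001], [0.002, -0.001, -1.0]]
ft_force: [-0.7, -0.4, 0.5]
grip_width: 0.0259
```

>>> arm_command:
  rows: "1 0 0 0 0 0 0; 1 0 0 0 0 0 0; 1 0 0 0 0 0 0; 1 0 0 0 0 0 0; 1 0 0 0 0 0 0"

```text
time_s: 3.6
position: [0.4264, 0.0061, 0.0981]
tool_rot: [[0.999, 0.05, 0.001], [0.05, -0.999, 0.001], [0.001, -0.001, -1.0]]
ft_force: [-2.5, -1.6, 7.2]
grip_width: 0.013
```

```bash
python3 - <<'E'
from h import *
s=readout.observe();print(s["time_s"],s["position"],s["q"].round(1),s["ft_force"],s["wrist_torque"],s["grip_width"],np.degrees(np.arctan2(s["tool_rot"][1,1],s["tool_rot"][0,1])))
E
```

```text
3.6 [0.42644602 0.00610055 0.09806439] [-1.520e+01  2.090e+01  1.061e+02  1.000e-01  5.290e+01  7.190e+01] [-2.51679102 -1.64473923  7.15533447] [-0.21745405  0.29071054 -0.03243122] 0.012969246640977587 -87.14123969759751
```

>>> arm_command:
  rows: "1 0 0 0 0 0 -7; 1 0 0 0 0 0 -7; 1 0 0 0 0 0 -7; 1 0 0 0 0 0 -7; 1 0 0 0 0 0 -7"

```text
time_s: 4.02
position: [0.4268, 0.0053, 0.0981]
tool_rot: [[0.786, 0.619, 0.002], [0.619, -0.786, -0.001], [0.001, 0.002, -1.0]]
ft_force: [-0.5, -8.7, 5.2]
grip_width: 0.0137
```

>>> arm_command:
  rows: "1 0 0 0 0 0 -7; 1 0 0 0 0 0 -7; 1 0 0 0 0 0 -7; 1 0 0 0 0 0 -7; 1 0 0 0 0 0 -7"

```text
time_s: 4.43
position: [0.4275, 0.0048, 0.0981]
tool_rot: [[0.289, 0.957, 0.004], [0.957, -0.289, -0.002], [-0.001, 0.004, -1.0]]
ft_force: [1.5, -9.4, 2.0]
grip_width: 0.0134
```

>>> arm_command:
  rows: "1 0 0 0 0 0 -7; 1 0 0 0 0 0 -7; 1 0 0 0 0 0 -7; 1 0 0 0 0 0 -7; 1 0 0 0 0 0 -7"

```text
time_s: 4.85
position: [0.4284, 0.0048, 0.0981]
tool_rot: [[-0.312, 0.95, 0.006], [0.95, 0.312, -0.002], [-0.003, 0.005, -1.0]]
ft_force: [6.2, -8.6, -1.6]
grip_width: 0.0131
```

>>> arm_command:
  rows: "1 0 0 0 0 0 -7; 1 0 0 0 0 0 -7; 1 0 0 0 0 0 -7; 1 0 0 0 0 0 -7; 1 0 0 0 0 0 -7"

```text
time_s: 5.27
position: [0.4291, 0.0052, 0.0982]
tool_rot: [[-0.8, 0.6, 0.008], [0.6, 0.8, -0.001], [-0.006, 0.004, -1.0]]
ft_force: [10.6, -3.2, -5.6]
grip_width: 0.0131
```

>>> arm_command:
  rows: "1 0 0 0 0 0 -5; 1 0 0 0 0 0 -5; 1 0 0 0 0 0 -5; 1 0 0 0 0 0 -5; 1 0 0 0 0 0 -3"

```text
time_s: 5.68
position: [0.4294, 0.0057, 0.0982]
tool_rot: [[-0.97, 0.241, 0.008], [0.241, 0.971, 0.0], [-0.008, 0.002, -1.0]]
ft_force: [12.2, 0.3, -5.0]
grip_width: 0.0134
```

```bash
cat > st.py <<'E'
from h import *
s=readout.observe();print(s["time_s"],s["position"].round(4),s["q"].round(1),s["ft_force"].round(1),s["wrist_torque"].round(3),s["grip_width"].round(4),np.degrees(np.arctan2(s["tool_rot"][1,1],s["tool_rot"][0,1])).round(2))
E
python3 st.py
```

```text
Traceback (most recent call last):
  File "st.py", line 2, in <module>
    s=readout.observe();print(s["time_s"],s["position"].round(4),s["q"].round(1),s["ft_force"].round(1),s["wrist_torque"].round(3),s["grip_width"].round(4),np.degrees(np.arctan2(s["tool_rot"][1,1],s["tool_rot"][0,1])).round(2))
                                                                                                                                   ^^^^^^^^^^^^^^^^^^^^^
AttributeError: 'float' object has no attribute 'round'
```

>>> arm_command:
  rows: "1 0 0 0 0 0 -3; 1 0 0 0 0 0 -2; 1 0 0 0 0 0 -2; 1 0 0 0 0 0 -1; 1 0 0 0 0 0 0"

```text
time_s: 6.1
position: [0.4293, 0.0059, 0.0982]
tool_rot: [[-0.994, 0.108, 0.008], [0.108, 0.994, 0.001], [-0.008, 0.002, -1.0]]
ft_force: [10.6, 1.5, -4.8]
grip_width: 0.013
```

```bash
sed -i 's/s\["grip_width"\].round(4)/round(s["grip_width"],4)/' st.py; python3 st.py
```

```text
6.1 [0.4293 0.0059 0.0982] [-15.2  21.  105.9   0.2  52.7 -99.1] [10.6  1.5 -4.8] [ 0.207 -1.703 -0.553] 0.013 83.79
```

>>> arm_command:
  rows: "1 0 0 0 0 0 -1; 1 0 0 0 0 0 0; 1 0 0 0 0 0 0"

```text
time_s: 6.35
position: [0.4293, 0.0059, 0.0982]
tool_rot: [[-0.996, 0.093, 0.008], [0.093, 0.996, 0.001], [-0.008, 0.002, -1.0]]
ft_force: [11.2, 0.7, -3.9]
grip_width: 0.013
```

```bash
python3 st.py
```

```text
6.35 [0.4293 0.0059 0.0982] [ -15.2   21.   105.9    0.2   52.7 -100. ] [11.2  0.7 -3.9] [ 0.215 -1.741 -1.027] 0.013 84.67
```

>>> arm_command:
  rows: "0.2 0 0 0 0 0 0; 0 0 0 0 0 0 0; 0 0 0 0 0 0 0; 0 0 0 0 0 0 0; 0 0 0 -10 0 0 0"

```text
time_s: 6.77
position: [0.4252, 0.0066, 0.1062]
tool_rot: [[-0.996, 0.09, -0.003], [0.09, 0.996, 0.003], [0.004, 0.002, -1.0]]
ft_force: [-0.2, 0.5, 0.4]
grip_width: 0.073
```

>>> arm_command:
  rows: "0 0 0 -35 0 0 0; 0 0 0 -35 0 0 0; 0 0 0 -35 0 0 0; 0 0 0 -35 0 0 0; 0 0 0 0 0 0 0"

```text
time_s: 7.18
position: [0.4279, 0.0057, 0.2529]
tool_rot: [[-0.996, 0.09, 0.01], [0.09, 0.996, -0.001], [-0.01, -0.0, -1.0]]
ft_force: [-0.2, -0.1, 0.1]
grip_width: 0.0856
```

```bash
cat > look.py <<'E'
import sys
from h import *
def look(tag):
    t=eyes.get_image("top").copy();s=eyes.get_image("scene").copy()
    cv2.imwrite(f"pics/top{tag}.png",t[:,:,::-1]);cv2.imwrite(f"pics/scene{tag}.png",s[:,:,::-1]);return t,s
E
python3 st.py; python3 - <<'E'
from look import *
t,s=look(1)
for c,b in(("pink",(400,140,500,210)),("yellow",(350,190,450,262))):
  try: print(c,footrect(t,c,b,.010,11))
  except Exception as e: print(c,e)
p=plan((.4323,-.1888,.235),17.6,0,11)
E
```

```text
7.1833 [0.4279 0.0057 0.2529] [-1.520e+01  9.000e+00  9.190e+01  1.000e-01  7.860e+01 -1.001e+02] [-0.2 -0.1  0.1] [0.008 0.017 0.004] 0.0856 84.86
pink (array([ 0.57993726, -0.30521832]), (87.16043090820312, 85.19693756103516), 81.88428497314453)
yellow (array([ 0.43211166, -0.18811366]), (83.68294525146484, 91.05781555175781), 17.624574661254883)
dist 195.5 rv [ 0.1  0.  67.3] j6 end -41.2
0 -2.1 -17.6 1.1 0 0 6.1; 0 -4 -17.3 1.1 0 0 6.1; 0 -5.8 -16.7 1.1 0 0 6.1; 0 -7.6 -16 1.2 0 0 6.1; 0 -9.2 -15.2 1.1 0 0 6.1
0 -10.8 -14.1 1.2 0 0 6.1; 0 -12.2 -12.8 1.1 0 0 6.1; 0 -13.5 -11.5 1.2 0 -0 6.1; 0 -14.7 -10 1.1 0 -0 6.2; 0 -15.7 -8.3 1.2 0.1 -0 6.1
0 -16.4 -6.6 1.1 0 -0 6.2
```

>>> arm_command:
  rows: "0 -2.1 -17.6 1.1 0 0 6.1; 0 -4 -17.3 1.1 0 0 6.1; 0 -5.8 -16.7 1.1 0 0 6.1; 0 -7.6 -16 1.2 0 0 6.1; 0 -9.2 -15.2 1.1 0 0 6.1"

```text
time_s: 7.7
position: [0.4281, -0.083, 0.2396]
tool_rot: [[-0.81, 0.587, -0.003], [0.587, 0.81, 0.003], [0.005, 0.001, -1.0]]
ft_force: [0.4, -0.0, 0.1]
grip_width: 0.0857
```

>>> arm_command:
  rows: "0 -10.8 -14.1 1.2 0 0 6.1; 0 -12.2 -12.8 1.1 0 0 6.1; 0 -13.5 -11.5 1.2 0 0 6.1; 0 -14.7 -10 1.1 0 0 6.2; 0 -15.7 -8.3 1.2 0.1 0 6.1"

```text
time_s: 8.12
position: [0.431, -0.1716, 0.2335]
tool_rot: [[-0.398, 0.918, -0.005], [0.918, 0.398, 0.003], [0.005, -0.003, -1.0]]
ft_force: [0.9, -0.1, 0.5]
grip_width: 0.0855
```

>>> arm_command:
  rows: "0 -16.4 -6.6 1.1 0 0 6.2; 0 0 0 0 0 0 0; 0 0 0 0 0 0 0"

```text
time_s: 8.37
position: [0.4317, -0.1887, 0.2327]
tool_rot: [[-0.302, 0.953, -0.004], [0.953, 0.302, 0.003], [0.004, -0.003, -1.0]]
ft_force: [-0.5, 0.3, -1.0]
grip_width: 0.0856
```

```bash
python3 st.py; python3 - <<'E'
from look import *
t,s=look(2)
for c,b in(("pink",(400,140,500,210)),("yellow",(350,190,450,262))):
  try: print(c,footrect(t,c,b,.010,11))
  except Exception as e: print(c,e)
o=draw(s,[],(220,110,320,210),5.8)
k=draw(t,[],(295,200,395,300),2.9)
cv2.imwrite("pics/l2.png",np.hstack([o,cv2.copyMakeBorder(k[:,:210],0,o.shape[0]-k.shape[0],0,0,0)]))
plan((.4323,-.1888,.124),17.6,0,5)
E
```

```text
8.3667 [ 0.4317 -0.1887  0.2327] [-38.   14.8  87.6  -0.   77.9 -55.6] [-0.5  0.3 -1. ] [-0.001  0.056  0.002] 0.0856 17.6
pink (array([ 0.5806618 , -0.30699588]), (90.81617736816406, 83.32138061523438), 82.98069763183594)
yellow (array([ 0.43609937, -0.1841067 ]), (73.93428039550781, 85.9265365600586), 17.088214874267578)
dist 109.5 rv [-0.1 -0.2  0.1] j6 end -41.2
0 -0.3 0.1 21.9 -0 -0 0; 0 -0.3 0.1 21.9 -0 -0 0; 0 -0.3 0.1 21.9 -0 -0.1 0; 0 -0.2 0 21.9 -0.1 -0 0; 0 -0.2 0 21.9 -0 -0.1 0.1
```

View pics/l2.png

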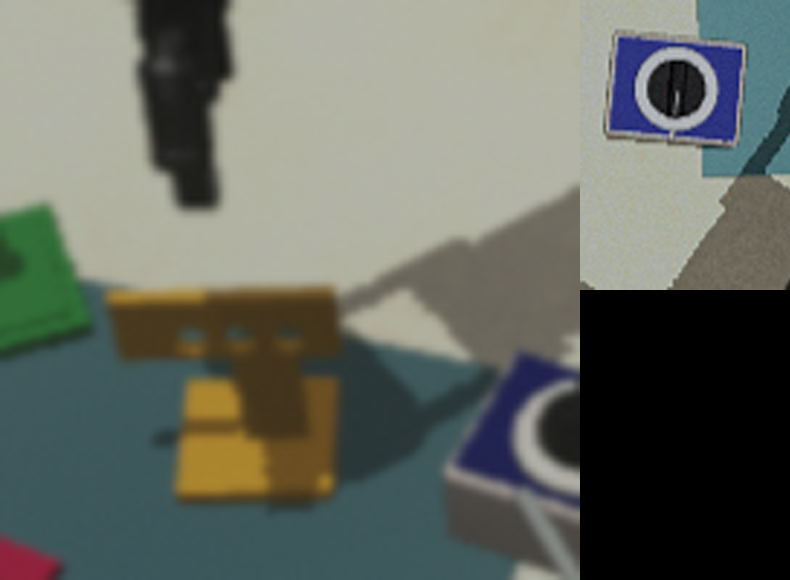

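The knob's pointer is now on the off tick, and the yellow bracket has not moved and lies under the gripper. I'll go down and grip it.

>>> arm_command:
  rows: "0 -0.3 0.1 21.8 0 0 0; 0 -0.3 0.1 21.8 0 -0.1 0; 0 -0.3 0.1 21.8 0 0 0; 0 -0.2 0 21.8 0 -0.1 0; 0 -0.2 0 21.5 0 0 0"

```text
time_s: 8.88
position: [0.4326, -0.1887, 0.1246]
tool_rot: [[-0.304, 0.953, -0.001], [0.953, 0.304, -0.002], [-0.002, -0.001, -1.0]]
ft_force: [1.2, -1.1, 0.5]
grip_width: 0.0855
```

>>> arm_command:
  rows: "0 0 0 0 0 0 0; 1 0 0 0 0 0 0; 1 0 0 0 0 0 0; 1 0 0 0 0 0 0; 1 0 0 0 0 0 0"
  squeeze: 60

```text
time_s: 9.3
position: [0.4332, -0.1901, 0.1267]
tool_rot: [[-0.302, 0.953, 0.001], [0.953, 0.302, -0.004], [-0.004, -0.0, -1.0]]
ft_force: [0.3, -0.1, -0.2]
grip_width: 0.0388
```

>>> arm_command:
  rows: "1 0 0 0 0 0 0; 1 0 0 0 0 0 0; 1 0 0 0 0 0 0; 1 0 0 0 0 0 0; 1 0 0 0 0 0 0"

```text
time_s: 9.72
position: [0.4328, -0.1899, 0.1257]
tool_rot: [[-0.301, 0.953, -0.001], [0.953, 0.301, -0.002], [-0.002, -0.001, -1.0]]
ft_force: [0.4, 1.1, -1.2]
grip_width: 0.0062
```

```bash
python3 st.py
```

```text
9.7167 [ 0.4328 -0.1899  0.1257] [-38.   22.1  97.2  -0.1  60.6 -55.5] [ 0.4  1.1 -1.2] [ 0.126 -0.057  0.023] 0.0062 17.54
```

>>> arm_command:
  rows: "1 0 0 -5 0 0 0; 1 0 0 -15 0 0 0; 1 0 0 -25 0 0 0; 1 0 0 -25 0 0 0; 1 0 0 -25 0 0 0"

```text
time_s: 10.13
position: [0.4325, -0.1895, 0.2218]
tool_rot: [[-0.301, 0.953, -0.002], [0.953, 0.301, -0.002], [-0.001, -0.002, -1.0]]
ft_force: [-0.1, -0.7, -2.7]
grip_width: 0.0064
```

>>> arm_command:
  rows: "1 0 0 -30 0 0 0; 1 0 0 -30 0 0 0; 1 0 0 -30 0 0 0; 1 0 0 -20 0 0 0; 1 0 0 0 0 0 0"

```text
time_s: 10.55
position: [0.4335, -0.1899, 0.3347]
tool_rot: [[-0.302, 0.953, 0.005], [0.953, 0.302, -0.007], [-0.008, 0.003, -1.0]]
ft_force: [0.5, 0.2, -1.9]
grip_width: 0.0063
```

```bash
python3 st.py;python3 - <<'E'
from h import *
plan((.4658,.1625,.33),41.8,1,20)
E
```

```text
10.55 [ 0.4335 -0.1899  0.3347] [-38.   10.8  75.9  -0.1  92.8 -55.5] [ 0.5  0.2 -1.9] [-0.056 -0.018  0.028] 0.0063 17.55
dist 353.9 rv [  0.1   0.5 -24.3] j6 end -22.6
1 16.3 6.9 0.1 0 0 -1.2; 1 16.2 7.2 0.1 0 0 -1.2; 1 16 7.5 0.1 0 0 -1.2; 1 15.9 7.9 0.1 0 0 -1.2; 1 15.7 8.2 0.1 0 0 -1.2
1 15.5 8.5 0.1 0 0 -1.2; 1 15.3 8.8 0.1 0 0 -1.2; 1 15.1 9.2 0.1 0 0 -1.2; 1 14.9 9.5 0.1 0 0 -1.2; 1 14.7 9.8 0.1 0 0 -1.2
1 14.5 10.1 0.1 0 0.1 -1.2; 1 14.3 10.4 0.2 0 0 -1.2; 1 14.1 10.7 0.2 0 0.1 -1.2; 1 13.9 11 0.2 0 0 -1.2; 1 13.7 11.3 0.2 0 0.1 -1.2
1 13.4 11.5 0.2 0 0 -1.3; 1 13.2 11.8 0.2 0 0.1 -1.2; 1 12.9 12.1 0.2 0 0 -1.3; 1 12.6 12.4 0.2 0 0.1 -1.2; 1 12.4 12.7 0.3 0 0 -1.3
```

>>> arm_command:
  rows: "1 16.3 6.9 0.1 0 0 -1.2; 1 16.2 7.2 0.1 0 0 -1.2; 1 16 7.5 0.1 0 0 -1.2; 1 15.9 7.9 0.1 0 0 -1.2; 1 15.7 8.2 0.1 0 0 -1.2"

```text
time_s: 10.97
position: [0.4405, -0.1003, 0.3286]
tool_rot: [[-0.4, 0.916, -0.003], [0.916, 0.4, -0.001], [0.0, -0.003, -1.0]]
ft_force: [0.2, 0.1, -3.1]
grip_width: 0.0062
```

>>> arm_command:
  rows: "1 15.5 8.5 0.1 0 0 -1.2; 1 15.3 8.8 0.1 0 0 -1.2; 1 15.1 9.2 0.1 0 0 -1.2; 1 14.9 9.5 0.1 0 0 -1.2; 1 14.7 9.8 0.1 0 0 -1.2"

```text
time_s: 11.38
position: [0.4487, -0.0123, 0.3279]
tool_rot: [[-0.494, 0.869, -0.003], [0.869, 0.494, -0.002], [-0.0, -0.004, -1.0]]
ft_force: [-0.3, -0.5, -2.6]
grip_width: 0.0066
```

>>> arm_command:
  rows: "1 14.5 10.1 0.1 0 0.1 -1.2; 1 14.3 10.4 0.2 0 0 -1.2; 1 14.1 10.7 0.2 0 0.1 -1.2; 1 13.9 11 0.2 0 0 -1.2; 1 13.7 11.3 0.2 0 0.1 -1.2"

```text
time_s: 11.8
position: [0.4568, 0.0757, 0.3269]
tool_rot: [[-0.582, 0.813, -0.006], [0.813, 0.582, 0.002], [0.005, -0.004, -1.0]]
ft_force: [0.4, 0.1, -2.1]
grip_width: 0.0061
```

>>> arm_command:
  rows: "1 13.4 11.5 0.2 0 0 -1.3; 1 13.2 11.8 0.2 0 0.1 -1.2; 1 12.9 12.1 0.2 0 0 -1.3; 1 12.6 12.4 0.2 0 0.1 -1.2; 1 12.4 12.7 0.3 0 0 -1.3"

```text
time_s: 12.22
position: [0.4647, 0.1637, 0.326]
tool_rot: [[-0.668, 0.744, -0.008], [0.744, 0.668, 0.004], [0.009, -0.003, -1.0]]
ft_force: [-0.9, 0.4, -3.3]
grip_width: 0.0061
```

>>> arm_command:
  rows: "1 0 0 0 0 0 0; 1 0 0 0 0 0 0; 1 0 0 0 0 0 0"

```text
time_s: 12.47
position: [0.4649, 0.1625, 0.3266]
tool_rot: [[-0.667, 0.745, -0.007], [0.745, 0.667, 0.004], [0.008, -0.003, -1.0]]
ft_force: [0.5, -0.1, -2.3]
grip_width: 0.0061
```

```bash
python3 st.py;python3 - <<'E'
from look import *
t,s=look(3)
o=draw(s,[],(300,120,430,220),6);cv2.imwrite("pics/l3.png",o)
plan((.4658,.1625,.2190),41.8,1,5)
E
```

```text
12.4667 [0.4649 0.1625 0.3266] [  5.3  13.4  73.8   0.3  93.2 -36.5] [ 0.5 -0.1 -2.3] [-0.018 -0.014 -0.006] 0.0061 41.82
dist 108.0 rv [-0.1 -0.4 -0. ] j6 end -22.6
1 -0.2 0.2 21.6 -0 -0.1 -0; 1 -0.2 0.2 21.6 -0 -0.1 -0; 1 -0.2 0.2 21.6 -0 -0.1 -0; 1 -0.1 0.1 21.6 -0.1 -0.1 -0; 1 -0.1 0.1 21.6 -0 -0 -0
```

View pics/l3.png

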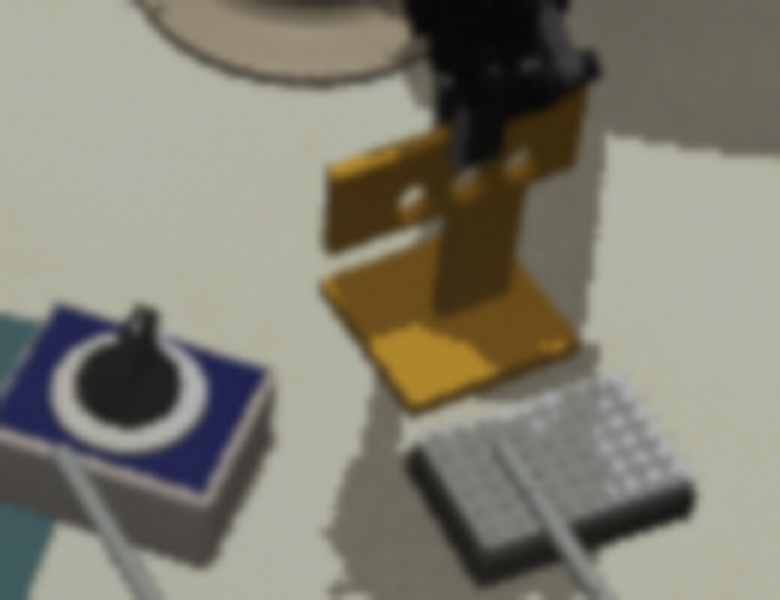

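>>> arm_command:
  rows: "1 0 0.2 22 0 -0.1 0; 1 0 0.2 22 0 -0.1 0; 1 0 0.2 22 0 -0.1 0; 1 0 0.2 22 0 -0.1 0; 1 0 0.2 22 0 0 0"

```text
time_s: 12.98
position: [0.4654, 0.1632, 0.2164]
tool_rot: [[-0.666, 0.746, -0.001], [0.746, 0.666, -0.001], [0.0, -0.001, -1.0]]
ft_force: [0.3, -0.5, -1.6]
grip_width: 0.0065
```

>>> arm_command:
  rows: "1 0 0 0 0 0 0; 1 0 0 0 0 0 0"

```text
time_s: 13.15
position: [0.4654, 0.1634, 0.2173]
tool_rot: [[-0.666, 0.746, -0.003], [0.746, 0.666, -0.001], [0.001, -0.002, -1.0]]
ft_force: [1.2, -0.1, -2.6]
grip_width: 0.0066
```

```bash
python3 st.py;python3 - <<'E'
from h import *
plan((.4964,.1883,.215),41.8,1,5)
E
```

```text
13.15 [0.4654 0.1634 0.2173] [  5.6  17.8  86.1  -0.   76.3 -36.2] [ 1.2 -0.1 -2.6] [ 0.023 -0.052  0.008] 0.0066 41.79
dist 39.8 rv [-0.1 -0.1 -0. ] j6 end -21.0
1 -0.4 7.9 0.4 -0 -0 -0; 1 -0.4 8 0.4 -0 -0 -0; 1 -0.4 7.9 0.4 -0 -0 -0; 1 -0.4 8 0.5 -0.1 -0 -0; 1 -0.5 7.9 0.5 -0 -0.1 -0
```

>>> arm_command:
  rows: "1 -0.4 8 0.4 0 0 0; 1 -0.4 8 0.4 0 0 0; 1 -0.4 8 0.5 0 0 0; 1 -0.4 8 0.5 0 0 0; 1 -0.5 8 0.5 0 0 0"

```text
time_s: 13.57
position: [0.4976, 0.1898, 0.2153]
tool_rot: [[-0.667, 0.745, -0.0], [0.745, 0.667, -0.0], [-0.0, -0.0, -1.0]]
ft_force: [0.4, -0.4, -2.4]
grip_width: 0.0063
```

>>> arm_command:
  rows: "1 0 0 0 0 0 0; 1 0 0 0 0 0 0"

```text
time_s: 13.73
position: [0.4969, 0.1893, 0.2148]
tool_rot: [[-0.668, 0.745, -0.001], [0.745, 0.668, -0.001], [0.001, -0.001, -1.0]]
ft_force: [-0.6, -0.0, -1.2]
grip_width: 0.0065
```

```bash
python3 st.py;python3 - <<'E'
from look import *
t,s=look(4)
st=readout.observe();R=st["tool_rot"];p=st["position"]
def L(y,z,x=0): return p+R@np.array([(y-5.1)/1000,x/1000,(125.7-z)/1000])
seg=[]
th=np.linspace(0,2*np.pi,17)
def poly(n,P,col): seg.extend([(n,P[i],P[i+1],col) for i in range(len(P)-1)])
for n in("scene","top"):
    poly(n,[L(6.3+8.5*np.cos(a),92+8.5*np.sin(a),4) for a in th],(255,255,0))
    poly(n,[L(-60,124,4),L(60,124,4),L(60,78,4),L(-60,78,4),L(-60,124,4)],(255,255,0))
    o=np.array([.5925,.2758]);u=np.array([np.cos(np.radians(41.8)),np.sin(np.radians(41.8))])
    f=lambda q:np.r_[o-u*q/1000,(170+q/11.2)/1000]
    poly(n,[f(7),f(117)],(255,0,255))
a=draw(s,[q for q in seg if q[0]=="scene"],(335,140,415,220),7)
a0=draw(t,[q for q in seg if q[0]=="top"],(210,150,300,240),2.6)
cv2.imwrite("pics/l4.png",np.hstack([a,cv2.copyMakeBorder(a0,0,a.shape[0]-a0.shape[0],0,0,0)]))
E
```

```text
13.7333 [0.4969 0.1893 0.2148] [  8.1  21.6  80.5  -0.   78.  -33.8] [-0.6 -0.  -1.2] [-0.072  0.053  0.006] 0.0065 41.88
```

View pics/l4.png

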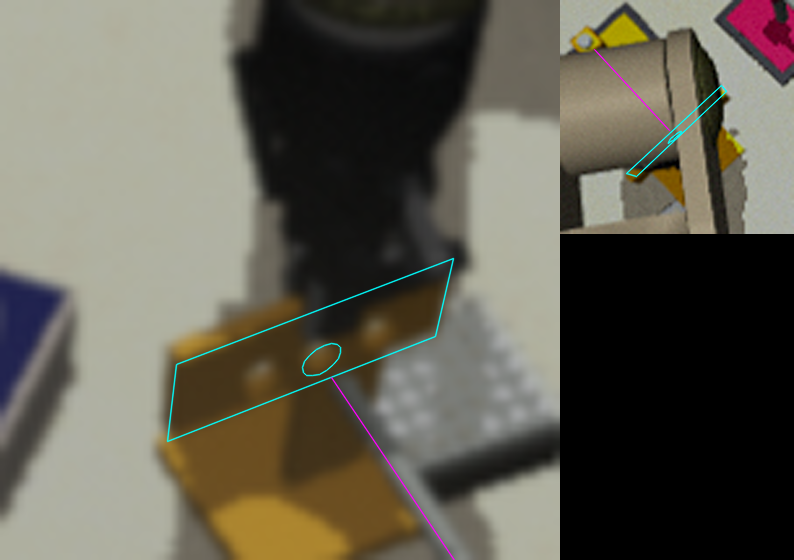

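```bash
python3 - <<'E'
from h import *
from scipy.ndimage import map_coordinates
for c,o,yaw in(("yellow",(.5925,.2758),41.8),("pink",(.6455,.0937),44.0)):
  u=np.array([np.cos(np.radians(yaw)),np.sin(np.radians(yaw))]);v=np.array([-u[1],u[0]])
  f=lambda q,d=0:np.r_[np.array(o)-u*q/1000+v*d/1000,(170+q/11.2)/1000]
  for n in("top","scene"):
    im=cv2.imread(f"pics/{n}0.png").astype(float)
    print(c,n)
    for q in(35,55,75,90,105):
      ds=np.arange(-14,14.1,2)
      prof=np.zeros((len(ds),3))
      for qq in np.linspace(q-6,q+6,9):
        P=np.array([proj(n,f(qq,d)) for d in ds])
        for k in range(3):prof[:,k]+=map_coordinates(im[:,:,k],[P[:,1],P[:,0]],order=1)/9
      sat=prof.max(1)-prof.min(1)
      print(q,"sat",sat.astype(int),"val",prof.mean(1).astype(int))
E
```

```text
yellow top
35 sat [150  93  22   6   3   2   4   6   5   8  53 114 133 134 136] val [ 97  72  40  27  29  52  95 122 126 111  92  80  79  80  82]
55 sat [163 163 163 163 158 103  20   7   7   5  38  94 119 130 137] val [105 106 105 106 103  99 104 121 127 112  86  65  68  77  83]
75 sat [129 125 123 124 116  75  17   5   5   5  12  57  87 102 119] val [ 94  92  91  92  90  83  94 119 128 116  85  57  58  75  88]
90 sat [0 2 4 3 6 4 4 6 6 4 3 5 8 5 2] val [102 102 108 108 108 101 101 117 127 118  90  66  62  80 100]
105 sat [12 12 10  9  8  8  4  5  6  5  3 10 16 12  8] val [159 160 160 161 160 142 109 114 129 121  95  82  93 125 155]
yellow scene
35 sat [14 13 14 14 13  9  6  4  4  6 10 13 15 15 15] val [167 167 165 158 140 118 107 113 124 133 143 154 162 165 166]
55 sat [6 6 6 6 6 4 4 4 4 4 4 5 5 5 4] val [ 70  67  67  67  68  75  91 110 122 120 103  81  65  58  56]
75 sat [2 2 2 2 3 3 3 3 4 4 3 2 1 2 2] val [128 131 129 123 112 100 100 111 124 129 129 131 133 133 129]
90 sat [2 1 2 2 2 3 3 3 4 3 2 2 2 2 2] val [135 139 137 130 118 104 100 107 118 126 130 134 141 142 137]
105 sat [2
[... 617 characters left out ...]
 11  9  4  6  6  4  5 10 12 12 14 13] val [159 159 161 158 139 120 129 126 106 105 138 161 161 158 159]
pink scene
35 sat [14 15 15 13 10  7  5  4  6  9 12 14 14 15 15] val [164 164 160 149 131 118 119 126 130 136 148 158 163 164 162]
55 sat [14 14 13 12  9  6  4  4  5  6  7  8  8  7  7] val [164 163 160 147 128 116 119 124 123 116 108  99  89  80  73]
75 sat [10  9  8  7  5  4  3  4  4  4  5  6  7  7  6] val [131 117 102  91  89 100 114 121 116  99  81  72  69  69  69]
90 sat [6 6 6 5 3 3 3 3 4 4 5 6 7 8 9] val [ 66  66  66  68  78  96 113 122 117 101  85  78  79  85  93]
105 sat [ 6  7  6  5  3  3  3  4  3  2  2  3  6  9 10] val [ 68  68  68  71  80  97 113 122 120 114 109 105 102  97  91]
```

```bash
cat > edge.py <<'E'
from h import *
from scipy.ndimage import map_coordinates
def edges(im,y0,x,zz,ys=np.arange(-70,71,2.),zs=125.7,n="scene",st=None):
    st=st or readout.observe();R=st["tool_rot"];p=st["position"];im=im.astype(float)
    L=lambda y,z:p+R@np.array([(y-y0)/1000,x/1000,(zs-z)/1000])
    out=0
    for z in zz:
        P=np.array([proj(n,L(y,z)) for y in ys]);out=out+np.array([map_coordinates(im[:,:,k],[P[:,1],P[:,0]],order=1) for k in range(3)]).T/len(zz)
    return out
E
python3 - <<'E'
from edge import *
im=cv2.imread("pics/scene4.png")[:,:,::-1]
np.set_printoptions(linewidth=200)
ys=np.arange(-72,-49,2.)
for r in(ys,-ys):
  e=edges(im,5.1,4,[83,86,89],r); print(r.astype(int));print(e.astype(int).T)
# vertical: bottom edge of bar at z 78 for y -55..-30 and top
for yr in((-55,-50,-45,-40),(46,50,54)):
  print("z scan",yr)
  zs=np.arange(66,133,3.)
  print(zs.astype(int));print(np.array([np.mean([edges(im,5.1,4,[z],np.array([float(y)]))[0] for y in yr],0) for z in zs]).astype(int).T)
E
```

```text
[-72 -70 -68 -66 -64 -62 -60 -58 -56 -54 -52 -50]
[[174 174 173 168 156 133 106  86  76  74  74  74]
 [175 174 172 163 149 123  92  70  58  56  55  55]
 [161 159 155 140 120  92  63  41  30  29  28  28]]
[72 70 68 66 64 62 60 58 56 54 52 50]
[[121 124 122 117 110 101  89  81  76  74  73  73]
 [123 126 123 117 109  97  82  71  64  62  61  60]
 [117 120 117 110 100  85  65  51  41  40  39  38]]
z scan (-55, -50, -45, -40)
[ 66  69  72  75  78  81  84  87  90  93  96  99 102 105 108 111 114 117 120 123 126 129 132]
[[118 115 112 106  98  86  77  71  69  69  68  68  68  68  68  68  68  70  76  94 119 140 145]
 [ 87  85  82  78  72  64  57  53  52  51  51  52  51  51  51  51  51  53  58  71  90 107 114]
 [ 35  34  34  33  31  30  28  27  27  26  26  26  26  26  26  26  25  25  26  29  34  39  48]]
z scan (46, 50, 54)
[ 66  69  72  75  78  81  84  87  90  93  96  99 102 105 108 111 114 117 120 123 126 129 132]
[[131 124 118 113 105  93  78  69  65  63  63  63  62  61  57  49  39  34  36  42  49  53  54]
 [133 126 119 113 103  87  68  55  49  47  47  46  46  46  43  38  33  32  36  42  49  53  54]
 [130 122 113 105  91  71  47  31  24  22  20  20  20  20  20  20  22  27  34  42  49  53  54]]
```

>>> arm_command:
  rows: "1 1.8 0 0 0 0 0; 1 0 6 0.4 0 0 0; 1 0 6 0.5 0 0 0; 1 0 6 0.5 0 0 0; 1 0 6 0.5 0 0 0"

```text
time_s: 14.25
position: [0.514, 0.2068, 0.213]
tool_rot: [[-0.667, 0.745, -0.001], [0.745, 0.667, -0.0], [0.0, -0.001, -1.0]]
ft_force: [-0.0, -0.4, -2.0]
grip_width: 0.0064
```

```bash
python3 st.py
```

```text
14.25 [0.514  0.2068 0.213 ] [  9.7  23.8  77.2  -0.   79.1 -32.2] [-0.  -0.4 -2. ] [-0.011 -0.017 -0.002] 0.0064 41.85
```

>>> arm_command:
  rows: "1 0 6.5 0.6 0 0 0; 1 0 6.5 0.6 0 0 0; 1 0 6.5 0.6 0 0 0; 1 0 6.5 0.6 0 0 0; 1 0 6.5 0.6 0 0 0"

```text
time_s: 14.67
position: [0.5381, 0.2285, 0.2099]
tool_rot: [[-0.667, 0.745, -0.001], [0.745, 0.667, -0.0], [0.0, -0.001, -1.0]]
ft_force: [0.1, 0.8, -2.8]
grip_width: 0.0064
```

>>> arm_command:
  rows: "1 0 6 0.5 0 0 0; 1 0 0 0 0 0 0; 1 0 0 0 0 0 0"

```text
time_s: 14.92
position: [0.5421, 0.2322, 0.2093]
tool_rot: [[-0.667, 0.745, -0.001], [0.745, 0.667, -0.001], [0.0, -0.001, -1.0]]
ft_force: [0.3, -0.0, -2.1]
grip_width: 0.0063
```

```bash
python3 st.py
```

```text
14.9167 [0.5421 0.2322 0.2093] [ 11.7  27.5  71.5  -0.   81.1 -30.2] [ 0.3 -0.  -2.1] [ 0.01  -0.005 -0.041] 0.0063 41.86
```

>>> arm_command:
  rows: "1 0 0 1 0 0 0; 1 0 0 1 0 0 0; 1 0 0 0.5 0 0 0; 1 0 0 0 0 0 0"

```text
time_s: 15.25
position: [0.5421, 0.2318, 0.2073]
tool_rot: [[-0.667, 0.745, -0.0], [0.745, 0.667, -0.001], [-0.0, -0.001, -1.0]]
ft_force: [0.1, -0.8, -0.5]
grip_width: 0.0064
```

>>> arm_command:
  rows: "1 0 0 0.5 0 0 0; 1 0 0 0.5 0 0 0; 1 0 0 0 0 0 0"

```text
time_s: 15.5
position: [0.5424, 0.2318, 0.2068]
tool_rot: [[-0.667, 0.745, 0.001], [0.745, 0.667, -0.001], [-0.001, 0.0, -1.0]]
ft_force: [1.1, -2.9, 4.7]
grip_width: 0.0065
```

>>> arm_command:
  rows: "1 0 0 0.5 0 0 0; 1 0 0 0 0 0 0"

```text
time_s: 15.67
position: [0.5426, 0.2318, 0.2066]
tool_rot: [[-0.667, 0.745, 0.001], [0.745, 0.667, -0.001], [-0.001, 0.001, -1.0]]
ft_force: [0.2, -3.4, 7.4]
grip_width: 0.0065
```

>>> arm_command:
  rows: "0.85 0 0 -0.3 0 0 0; 0.8 0 0 0 0 0 0; 0.75 0 0 0 0 0 0; 0.7 0 0 0 0 0 0; 0.6 0 0 0 0 0 0"

```text
time_s: 16.08
position: [0.542, 0.2321, 0.2056]
tool_rot: [[-0.667, 0.745, -0.002], [0.745, 0.667, -0.0], [0.001, -0.001, -1.0]]
ft_force: [0.4, 0.9, 0.3]
grip_width: 0.0337
```

>>> arm_command:
  rows: "0.6 0 0 0 0 0 0; 0.6 0 0 0 0 0 0; 0.6 0 0 -3 0 0 0; 0.6 0 0 -6 0 0 0; 0.6 0 0 -10 0 0 0"

```text
time_s: 16.5
position: [0.5419, 0.232, 0.2249]
tool_rot: [[-0.667, 0.745, -0.002], [0.745, 0.667, -0.001], [0.001, -0.002, -1.0]]
ft_force: [-0.1, -0.3, 0.3]
grip_width: 0.0342
```

>>> arm_command:
  rows: "0.6 0 0 -20 0 0 0; 0.6 0 0 -30 0 0 0; 0.6 0 0 -30 0 0 0; 0.6 0 0 -30 0 0 0; 0.6 0 0 0 0 0 0"

```text
time_s: 16.92
position: [0.5431, 0.2324, 0.3423]
tool_rot: [[-0.667, 0.745, 0.011], [0.745, 0.667, 0.002], [-0.006, 0.009, -1.0]]
ft_force: [0.0, 0.7, 1.4]
grip_width: 0.0343
```

```bash
python3 st.py;python3 - <<'E'
from look import *
t,s=look(5)
a=draw(s,[],(335,160,435,280),4.5);b=draw(t,[],(180,140,280,260),3.5)
cv2.imwrite("pics/l5.png",np.hstack([a,cv2.copyMakeBorder(b,0,a.shape[0]-b.shape[0],0,0,0)]))
for c,b in(("pink",(390,130,510,220)),):
  try: print(c,footrect(t,c,b,.010,11))
  except Exception as e: print(c,e)
plan((.4,.0,.33),10,0,12)
E
```

```text
16.9167 [0.5431 0.2324 0.3423] [ 11.7  23.4  56.6  -0.   99.4 -30.2] [0.  0.7 1.4] [-0.027 -0.04  -0.069] 0.0343 41.85
pink (array([ 0.5797049, -0.3067597]), (90.19495391845703, 85.17479705810547), 81.60334777832031)
dist 272.4 rv [ 0.1  0.  31.8] j6 end -10.0
0 -6.5 -21.7 0.5 0 0 2.7; 0 -7.5 -21.4 0.5 0 0 2.6; 0 -8.5 -21.1 0.5 0 0 2.7; 0 -9.5 -20.6 0.5 0 0 2.6; 0 -10.4 -20.2 0.5 0 0 2.7
0 -11.3 -19.7 0.5 0 0 2.6; 0 -12.2 -19.1 0.5 0 0 2.7; 0 -13.1 -18.5 0.5 0 0 2.6; 0 -13.9 -17.9 0.5 0 0 2.7; 0 -14.7 -17.3 0.5 0 0 2.6
0 -15.5 -16.5 0.6 0.1 0 2.7; 0 -16.3 -15.8 0.6 0 0 2.6
```

View pics/l5.png

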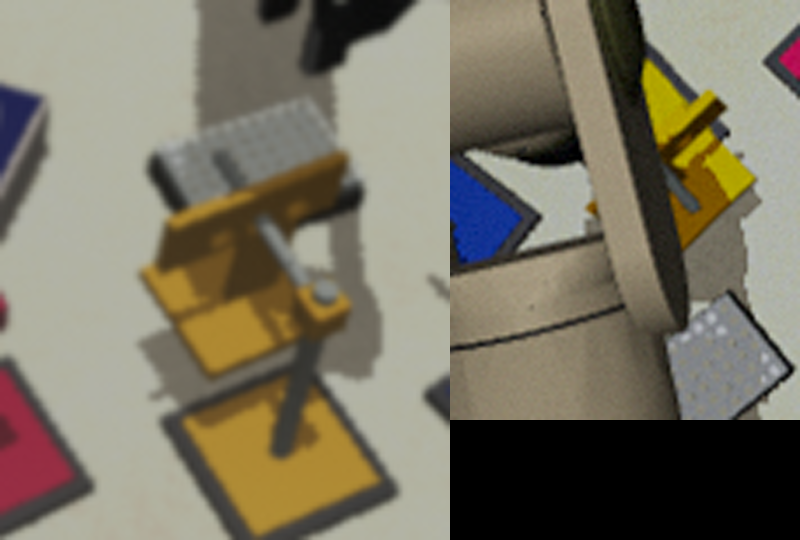

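```bash
python3 - <<'E'
from h import *
plan((.5782,-.3152,.25),-8.4,0,20)
E
```

```text
dist 555.3 rv [ 0.1  0.  50.2] j6 end -20.2
0 -21.6 -16.9 4.3 0 0 2.5; 0 -22.3 -16 4.3 0 0 2.5; 0 -23 -15 4.3 0 0 2.5; 0 -23.6 -14 4.3 0 0 2.5; 0 -24.2 -12.9 4.3 0 0 2.5
0 -24.7 -11.9 4.3 0 0 2.5; 0 -25.2 -10.8 4.3 0 0 2.5; 0 -25.7 -9.6 4.3 0 0 2.5; 0 -26.1 -8.5 4.3 0 0 2.5; 0 -26.4 -7.4 4.3 0 -0 2.5
0 -26.7 -6.2 4.3 0 -0 2.5; 0 -27 -5.1 4.4 0 -0 2.5; 0 -27.1 -3.9 4.3 0 -0 2.5; 0 -27.3 -2.7 4.4 0 -0 2.5; 0 -27.4 -1.5 4.3 0 -0 2.5
0 -27.4 -0.3 4.4 0 -0 2.5; 0 -27.4 0.9 4.3 0 -0 2.6; 0 -27.3 2.2 4.4 0 -0 2.5; 0 -27.2 3.4 4.3 0.1 -0 2.6; 0 -27.1 4.6 4.4 0 -0 2.5
```

>>> arm_command:
  rows: "0.5 -21.6 -16.9 4.3 0 0 2.5; 0.4 -22.3 -16 4.3 0 0 2.5; 0 -23 -15 4.3 0 0 2.5; 0 -23.6 -14 4.3 0 0 2.5; 0 -24.2 -12.9 4.3 0 0 2.5"

```text
time_s: 17.43
position: [0.5506, 0.094, 0.3121]
tool_rot: [[-0.488, 0.873, -0.003], [0.873, 0.488, -0.0], [0.001, -0.003, -1.0]]
ft_force: [-0.1, 0.3, 0.0]
grip_width: 0.0841
```

>>> arm_command:
  rows: "0 -24.7 -11.9 4.3 0 0 2.5; 0 -25.2 -10.8 4.3 0 0 2.5; 0 -25.7 -9.6 4.3 0 0 2.5; 0 -26.1 -8.5 4.3 0 0 2.5; 0 -26.4 -7.4 4.3 0 0 2.5"

```text
time_s: 17.85
position: [0.5595, -0.0429, 0.2907]
tool_rot: [[-0.288, 0.958, -0.003], [0.958, 0.288, 0.0], [0.001, -0.003, -1.0]]
ft_force: [1.3, 0.9, -0.0]
grip_width: 0.0854
```

>>> arm_command:
  rows: "0 -26.7 -6.2 4.3 0 0 2.5; 0 -27 -5.1 4.4 0 0 2.5; 0 -27.1 -3.9 4.3 0 0 2.5; 0 -27.3 -2.7 4.4 0 0 2.5; 0 -27.4 -1.5 4.3 0 0 2.5"

```text
time_s: 18.27
position: [0.5683, -0.1797, 0.269]
tool_rot: [[-0.073, 0.997, -0.003], [0.997, 0.073, 0.001], [0.001, -0.003, -1.0]]
ft_force: [-0.1, -0.0, 0.2]
grip_width: 0.0856
```

```bash
python3 st.py;python3 - <<'E'
from look import *
t,s=look(6)
for c,b in(("pink",(408,154,484,196)),("pink",(390,140,500,215))):
  try: print(c,footrect(t,c,b,.010,11))
  except Exception as e: print(c,e)
for n in(0,1,2,5,6):
    im=cv2.imread(f"pics/scene{n}.png")[:,:,::-1];b=(160,160,250,250)
    m=mask(im[b[1]:b[3],b[0]:b[2]],"pink");M_=cv2.moments(m,True);print(n,M_["m00"],M_["m10"]/M_["m00"],M_["m01"]/M_["m00"])
o=np.hstack([draw(t,[],(400,140,500,220),3.9),draw(s,[],(160,160,260,240),3.9)]);cv2.imwrite("pics/l6.png",o)
E
```

```text
18.2667 [ 0.5683 -0.1797  0.269 ] [-28.9  25.9  64.2  -0.   90.  -33.1] [-0.1 -0.   0.2] [-0.008 -0.007 -0.019] 0.0856 4.21
pink (array([ 0.56843933, -0.32669263]), (48.53076934814453, 59.942989349365234), 45.00555419921875)
pink (array([ 0.56843933, -0.32669263]), (48.53076934814453, 59.942989349365234), 45.00555419921875)
0 542.0 49.047970479704794 50.11439114391144
1 534.0 48.99063670411985 50.07116104868914
2 540.0 48.99814814814815 50.01851851851852
5 536.0 48.884328358208954 50.03731343283582
6 551.0 48.847549909255896 49.776769509981854
```

>>> arm_command:
  rows: "0 -27.4 -0.3 4.4 0 0 2.5; 0 -27.4 0.9 4.3 0 0 2.6; 0 -27.3 2.2 4.4 0 0 2.5; 0 -27.2 3.4 4.3 0.1 0 2.6; 0 -27.1 4.6 4.4 0 0 2.5"

```text
time_s: 18.78
position: [0.5777, -0.3156, 0.2476]
tool_rot: [[0.146, 0.989, -0.004], [0.989, -0.146, 0.001], [0.0, -0.004, -1.0]]
ft_force: [0.0, 0.0, -0.1]
grip_width: 0.0853
```

>>> arm_command:
  rows: "0 0 0 0 0 0 0; 0 0 0 0 0 0 0"

```text
time_s: 18.95
position: [0.5775, -0.3156, 0.2471]
tool_rot: [[0.146, 0.989, -0.005], [0.989, -0.146, 0.002], [0.001, -0.005, -1.0]]
ft_force: [-0.6, 1.0, -0.4]
grip_width: 0.0849
```

```bash
python3 st.py;python3 - <<'E'
from look import *
t,s=look(7)
b=(160,160,250,250)
m=mask(s[b[1]:b[3],b[0]:b[2]],"pink");M_=cv2.moments(m,True);print(M_["m00"],M_["m10"]/M_["m00"],M_["m01"]/M_["m00"])
y=np.radians(-8.4);pos=np.array([.5797,-.3053])-.037*np.array([-np.sin(y),np.cos(y)]);print(pos)
sg=[]
for n in("top","scene"):
  sg+=loop(n,pos,y,[(-42,-6,10),(42,-6,10),(42,80,10),(-42,80,10)],(255,255,0))+loop(n,pos,y,[(4,-60,124),(4,60,124),(4,60,78),(4,-60,78)],(255,255,0))
o=draw(s,[q for q in sg if q[0]=="scene"],(165,150,255,230),7);cv2.imwrite("pics/l7.png",o)
plan((.5782,-.3152,.1245),-8.4,0,6)
E
```

```text
18.95 [ 0.5775 -0.3156  0.2471] [-38.9  33.3  54.8  -0.1  92.1 -30.5] [-0.6  1.  -0.4] [-0.012  0.     0.023] 0.0849 -8.39
483.0 48.34782608695652 51.107660455486545
[ 0.57429493 -0.34190308]
dist 123.9 rv [-0.2 -0.   0.1] j6 end -20.2
0 -0.2 0.1 20.6 -0 -0 0; 0 -0.2 0.2 20.6 -0 -0 0; 0 -0.2 0.1 20.7 -0 -0 0; 0 -0.2 0.2 20.6 -0.1 -0 0; 0 -0.1 0.1 20.7 -0 -0 0.1
0 -0.2 0.1 20.6 -0.1 -0 0
```

View pics/l7.png

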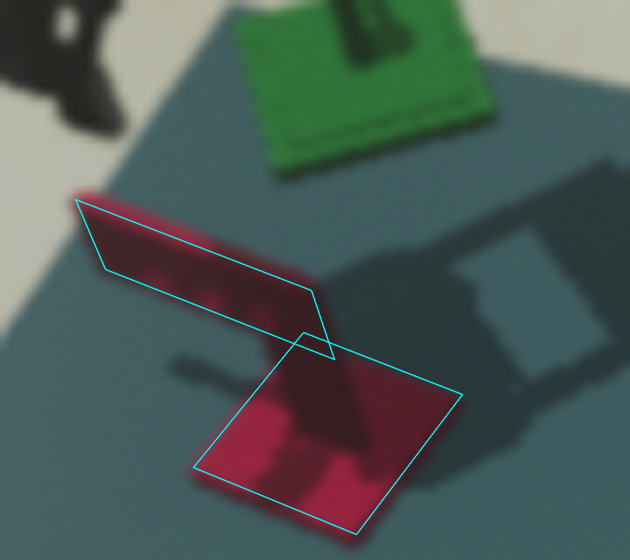

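```bash
python3 - <<'E'
from h import *
p=np.array([.5775,-.3156,.247])
for d in((0,0,0),(.05,-.007,-.005),(-.05,.007,-.005)): print(((proj("scene",p+d)-[165,150])*7).round())
im=cv2.imread("pics/scene7.png");cv2.imwrite("pics/l8.png",cv2.resize(im[60:220,110:270],None,fx=3.7,fy=3.7,interpolation=cv2.INTER_CUBIC))
E
```

```text
[171.  44.]
[ 93. 142.]
[251. -31.]
```

>>> arm_command:
  rows: "0 -0.2 0.1 20.5 0 0 0; 0 -0.2 0.2 20.5 0 0 0; 0 -0.2 0.1 20.5 0 0 0; 0 -0.2 0.2 20.5 -0.1 0 0; 0 -0.1 0.1 20.5 0 0 0"

```text
time_s: 19.47
position: [0.5784, -0.3146, 0.1458]
tool_rot: [[0.143, 0.99, -0.001], [0.99, -0.143, -0.001], [-0.001, -0.0, -1.0]]
ft_force: [0.0, -0.1, -0.1]
grip_width: 0.0855
```

>>> arm_command:
  rows: "0 -0.2 0.1 20 0 0 0; 0 0 0 0 0 0 0; 1 0 0 0 0 0 0; 1 0 0 0 0 0 0; 1 0 0 0 0 0 0"

```text
time_s: 19.88
position: [0.5789, -0.3165, 0.1279]
tool_rot: [[0.145, 0.989, 0.001], [0.989, -0.145, -0.002], [-0.002, 0.002, -1.0]]
ft_force: [-0.2, 0.3, -0.1]
grip_width: 0.0518
```

>>> arm_command:
  rows: "1 0 0 0 0 0 0; 1 0 0 0 0 0 0; 1 0 0 0 0 0 0; 1 0 0 0 0 0 0; 1 0 0 0 0 0 0"

```text
time_s: 20.3
position: [0.5783, -0.3166, 0.1261]
tool_rot: [[0.145, 0.989, -0.001], [0.989, -0.145, -0.001], [-0.001, -0.001, -1.0]]
ft_force: [0.7, -0.2, 0.3]
grip_width: 0.0063
```

>>> arm_command:
  rows: "1 0 0 0 0 0 0; 1 0 0 0 0 0 0; 1 0 0 0 0 0 0"

```text
time_s: 20.55
position: [0.5783, -0.3166, 0.1261]
tool_rot: [[0.145, 0.989, -0.001], [0.989, -0.145, -0.001], [-0.001, -0.001, -1.0]]
ft_force: [0.1, -0.1, -0.1]
grip_width: 0.0062
```

```bash
python3 st.py
```

```text
20.55 [ 0.5783 -0.3166  0.1261] [-38.9  38.4  65.6  -0.1  76.  -30.6] [ 0.1 -0.1 -0.1] [ 0.018 -0.132 -0.005] 0.0062 -8.36
```

>>> arm_command:
  rows: "1 0 0 -5 0 0 0; 1 0 0 -15 0 0 0; 1 0 0 -25 0 0 0; 1 0 0 -25 0 0 0; 1 0 0 -25 0 0 0"

```text
time_s: 20.97
position: [0.5779, -0.3163, 0.2219]
tool_rot: [[0.145, 0.989, -0.002], [0.989, -0.145, 0.0], [-0.0, -0.002, -1.0]]
ft_force: [-0.3, 0.0, -2.3]
grip_width: 0.0065
```

>>> arm_command:
  rows: "1 0 0 -30 0 0 0; 1 0 0 -30 0 0 0; 1 0 0 -30 0 0 0; 1 0 0 -20 0 0 0; 1 0 0 0 0 0 0"

```text
time_s: 21.38
position: [0.5788, -0.3168, 0.336]
tool_rot: [[0.145, 0.989, 0.005], [0.989, -0.145, -0.006], [-0.005, 0.006, -1.0]]
ft_force: [-0.1, 0.4, -1.6]
grip_width: 0.0063
```

```bash
python3 st.py;python3 - <<'E'
from h import *
plan((.5249,-.0247,.325),44.0,1,20)
E
```

```text
21.3833 [ 0.5788 -0.3168  0.336 ] [-3.890e+01  3.170e+01  4.360e+01 -1.000e-01  1.042e+02 -3.060e+01] [-0.1  0.4 -1.6] [-0.02  -0.09   0.013] 0.0063 -8.35
dist 297.2 rv [  0.2   0.4 -52.4] j6 end -46.7
1 14.1 -4.8 0.4 0 0 -2.6; 1 14.3 -4.1 0.5 0 0 -2.6; 1 14.4 -3.5 0.4 0 0 -2.6; 1 14.6 -2.8 0.5 0 0 -2.6; 1 14.7 -2.2 0.4 0 0 -2.6
1 14.8 -1.5 0.5 0 0 -2.6; 1 14.8 -0.8 0.4 0 0 -2.6; 1 14.8 -0.2 0.5 0 0 -2.6; 1 14.8 0.5 0.4 0 0 -2.6; 1 14.8 1.2 0.5 0 0 -2.6
1 14.7 1.9 0.4 0 0 -2.6; 1 14.7 2.5 0.5 0 0 -2.6; 1 14.5 3.2 0.4 0 0.1 -2.6; 1 14.4 3.8 0.5 0 0 -2.7; 1 14.2 4.5 0.5 0 0.1 -2.6
1 13.9 5.1 0.5 0 0 -2.7; 1 13.7 5.8 0.5 0 0.1 -2.6; 1 13.4 6.4 0.5 0 0 -2.7; 1 13.1 7.1 0.5 0 0.1 -2.6; 1 12.7 7.6 0.6 0.1 0.1 -2.7
```

>>> arm_command:
  rows: "1 14.1 -4.8 0.4 0 0 -2.6; 1 14.3 -4.1 0.5 0 0 -2.6; 1 14.4 -3.5 0.4 0 0 -2.6; 1 14.6 -2.8 0.5 0 0 -2.6; 1 14.7 -2.2 0.4 0 0 -2.6"

```text
time_s: 21.8
position: [0.5644, -0.2425, 0.3267]
tool_rot: [[-0.083, 0.997, -0.004], [0.997, 0.083, 0.001], [0.002, -0.004, -1.0]]
ft_force: [0.5, -0.3, -3.1]
grip_width: 0.0063
```

>>> arm_command:
  rows: "1 14.8 -1.5 0.5 0 0 -2.6; 1 14.8 -0.8 0.4 0 0 -2.6; 1 14.8 -0.2 0.5 0 0 -2.6; 1 14.8 0.5 0.4 0 0 -2.6; 1 14.8 1.2 0.5 0 0 -2.6"

```text
time_s: 22.22
position: [0.5508, -0.1696, 0.3245]
tool_rot: [[-0.305, 0.952, -0.004], [0.952, 0.305, 0.001], [0.002, -0.003, -1.0]]
ft_force: [-1.0, -0.5, -2.7]
grip_width: 0.0066
```

>>> arm_command:
  rows: "1 14.7 1.9 0.4 0 0 -2.6; 1 14.7 2.5 0.5 0 0 -2.6; 1 14.5 3.2 0.4 0 0.1 -2.6; 1 14.4 3.8 0.5 0 0 -2.7; 1 14.2 4.5 0.5 0 0.1 -2.6"

```text
time_s: 22.63
position: [0.5376, -0.0959, 0.324]
tool_rot: [[-0.515, 0.857, -0.003], [0.857, 0.515, 0.003], [0.004, -0.001, -1.0]]
ft_force: [0.6, -0.6, -2.1]
grip_width: 0.0062
```

>>> arm_command:
  rows: "1 13.9 5.1 0.5 0 0 -2.7; 1 13.7 5.8 0.5 0 0.1 -2.6; 1 13.4 6.4 0.5 0 0 -2.7; 1 13.1 7.1 0.5 0 0.1 -2.6; 1 12.7 7.6 0.6 0.1 0.1 -2.7"

```text
time_s: 23.05
position: [0.5241, -0.0229, 0.3219]
tool_rot: [[-0.698, 0.716, -0.007], [0.716, 0.698, 0.006], [0.009, -0.001, -1.0]]
ft_force: [0.1, -0.7, -2.9]
grip_width: 0.0063
```

>>> arm_command:
  rows: "1 0 0 0 0 0 0; 1 0 0 0 0 0 0"

```text
time_s: 23.22
position: [0.5244, -0.0234, 0.322]
tool_rot: [[-0.697, 0.717, -0.007], [0.717, 0.697, 0.005], [0.008, -0.001, -1.0]]
ft_force: [0.0, -0.3, -2.7]
grip_width: 0.006
```

```bash
python3 st.py;python3 - <<'E'
from h import *
plan((.5249,-.0247,.2155),44.0,1,5)
E
```

```text
23.2167 [ 0.5244 -0.0234  0.322 ] [-15.6  17.   69.5   0.2  94.  -59.7] [ 0.  -0.3 -2.7] [-0.067  0.028  0.009] 0.006 44.16
dist 106.5 rv [-0.1 -0.5  0.2] j6 end -46.7
1 -0.4 -0.1 21.3 -0 -0.1 0; 1 -0.4 -0.1 21.3 -0 -0.1 0; 1 -0.4 -0.1 21.3 -0 -0.1 0.1; 1 -0.3 -0 21.3 -0 -0.1 0; 1 -0.3 -0.1 21.3 -0.1 -0.1 0.1
```

Go down, then advance to just before the pin tip (s ≈ 130).

>>> arm_command:
  rows: "1 -0.4 -0.1 21.3 0 -0.1 0; 1 -0.4 -0.1 21.3 0 -0.1 0; 1 -0.4 -0.1 21.3 0 -0.1 0.1; 1 -0.3 0 21.3 0 -0.1 0; 1 -0.3 -0.1 21.3 0 -0.1 0.1"

```text
time_s: 23.63
position: [0.525, -0.0261, 0.2144]
tool_rot: [[-0.692, 0.722, -0.001], [0.722, 0.692, -0.001], [-0.0, -0.001, -1.0]]
ft_force: [1.0, -0.2, -3.1]
grip_width: 0.0065
```

>>> arm_command:
  rows: "1 0 8 0 0 0 0; 1 0 8 0 0 0 0; 1 0 8 0 0 0 0; 1 0 8 0 0 0 0; 1 0 6 0 0 0 0"

```text
time_s: 24.05
position: [0.5536, 0.0015, 0.2165]
tool_rot: [[-0.693, 0.721, 0.001], [0.721, 0.693, -0.001], [-0.002, 0.0, -1.0]]
ft_force: [-0.2, -0.1, -3.3]
grip_width: 0.0065
```

>>> arm_command:
  rows: "1 0 0 0 0 0 0; 1 0 0 0 0 0 0"

```text
time_s: 24.22
position: [0.5526, 0.001, 0.2157]
tool_rot: [[-0.693, 0.721, -0.001], [0.721, 0.693, -0.001], [-0.0, -0.001, -1.0]]
ft_force: [0.1, -0.6, -3.5]
grip_width: 0.0061
```

```bash
python3 st.py;python3 - <<'E'
from look import *
from edge import *
np.set_printoptions(linewidth=200)
t,s=look(8)
st=readout.observe();R=st["tool_rot"];p=st["position"]
o=np.array([.6455,.0937]);yw=np.radians(44);u=np.array([np.cos(yw),np.sin(yw)]);v=np.array([-u[1],u[0]])
h=p+R@np.array([.0014,0,.0341]);print("hole s,v,z",-(h[:2]-o)@u*1000,(h[:2]-o)@v*1000,h[2]*1000, "yaw",np.degrees(np.arctan2(R[1,1],R[0,1])))
def L(y,z,x=0): return p+R@np.array([(y-25.6)/1000,x/1000,(126.1-z)/1000])
seg=[];th=np.linspace(0,2*np.pi,17)
def poly(P,col): seg.extend([("scene",P[i],P[i+1],col) for i in range(len(P)-1)])
poly([L(27+8.5*np.cos(a),92+8.5*np.sin(a),4) for a in th],(255,255,0))
poly([L(-60,124,4),L(60,124,4),L(60,78,4),L(-60,78,4),L(-60,124,4)],(255,255,0))
f=lambda q:np.r_[o-u*q/1000,(170+q/11.2)/1000]
poly([f(7),f(117)],(255,0,255))
draw(s,seg,(260,150,360,240),6.5,"l9.png")
ys=np.arange(-72,-49,2.)
for r in(ys,-ys):
  print(r.astype(int));print(edges(s,25.6,4,[82,85,88],r,zs=126.1).astype(int).T)
E
```

```text
24.2167 [0.5526 0.001  0.2157] [-12.1  23.5  77.2  -0.1  79.3 -56. ] [ 0.1 -0.6 -3.5] [-0.046  0.006  0.017] 0.0061 43.89
hole s,v,z 131.75211028319998 -0.7451730917945055 181.44727639373693 yaw 43.84876289194612
[-72 -70 -68 -66 -64 -62 -60 -58 -56 -54 -52 -50]
[[61 61 61 61 60 59 58 56 56 56 56 56]
 [89 89 89 88 85 76 60 47 38 36 35 35]
 [93 93 93 92 90 81 65 52 44 41 41 41]]
[72 70 68 66 64 62 60 58 56 54 52 50]
[[28 28 27 28 30 35 43 49 53 54 54 54]
 [27 27 27 26 25 25 25 25 25 25 25 25]
 [26 25 25 25 25 26 28 29 29 29 29 29]]
```

View pics/l9.png

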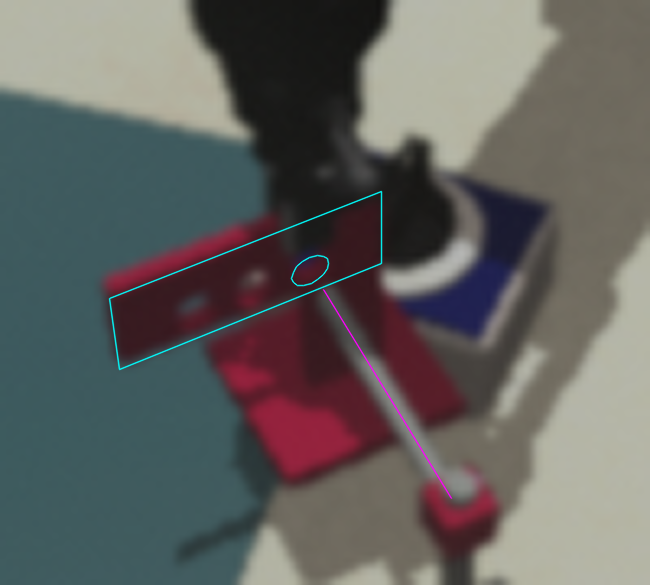

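>>> arm_command:
  rows: "1 0.8 0 0 0 0 0; 1 0 6 0.5 0 0 0; 1 0 6 0.5 0 0 0; 1 0 6 0.5 0 0 0; 1 0 6 0.5 0 0 0"

```text
time_s: 24.73
position: [0.5696, 0.0184, 0.2132]
tool_rot: [[-0.693, 0.721, -0.001], [0.721, 0.693, -0.001], [0.0, -0.001, -1.0]]
ft_force: [0.1, -0.1, -3.3]
grip_width: 0.0065
```

```bash
python3 st.py
```

```text
24.7333 [0.5696 0.0184 0.2132] [-10.   25.4  74.5  -0.1  80.2 -53.9] [ 0.1 -0.1 -3.3] [ 0.012  0.008 -0.015] 0.0065 43.85
```

>>> arm_command:
  rows: "1 0 6.5 0.6 0 0 0; 1 0 6.5 0.6 0 0 0; 1 0 6.5 0.6 0 0 0; 1 0 6.5 0.6 0 0 0; 1 0 6.5 0.6 0 0 0"

```text
time_s: 25.15
position: [0.593, 0.041, 0.2101]
tool_rot: [[-0.693, 0.721, -0.001], [0.721, 0.693, -0.001], [0.0, -0.001, -1.0]]
ft_force: [-1.1, -0.0, -2.9]
grip_width: 0.0062
```

>>> arm_command:
  rows: "1 0 6 0.5 0 0 0; 1 0 3 0.3 0 0 0; 1 0 0 0 0 0 0; 1 0 0 0 0 0 0"

```text
time_s: 25.48
position: [0.599, 0.0467, 0.2094]
tool_rot: [[-0.693, 0.721, -0.001], [0.721, 0.693, -0.001], [0.0, -0.002, -1.0]]
ft_force: [0.4, -0.2, -3.0]
grip_width: 0.0066
```

>>> arm_command:
  rows: "1 0 0 1 0 0 0; 1 0 0 1 0 0 0; 1 0 0 0.5 0 0 0; 1 0 0 0 0 0 0"

```text
time_s: 25.82
position: [0.599, 0.0465, 0.207]
tool_rot: [[-0.693, 0.721, -0.001], [0.721, 0.693, -0.001], [-0.0, -0.001, -1.0]]
ft_force: [0.1, -0.6, -2.3]
grip_width: 0.0063
```

>>> arm_command:
  rows: "1 0 0 0.5 0 0 0; 1 0 0 0.5 0 0 0; 1 0 0 0 0 0 0"

```text
time_s: 26.07
position: [0.5993, 0.0465, 0.2066]
tool_rot: [[-0.693, 0.721, 0.0], [0.721, 0.693, -0.001], [-0.001, -0.001, -1.0]]
ft_force: [0.4, -1.6, 1.7]
grip_width: 0.0066
```

```bash
python3 st.py
```

```text
26.0667 [0.5993 0.0465 0.2066] [ -6.8  28.7  69.9  -0.1  81.4 -50.6] [ 0.4 -1.6  1.7] [-0.174 -0.024  0.028] 0.0066 43.84
```

>>> arm_command:
  rows: "0.85 0 0 0 0 0 0; 0.8 0 0 0 0 0 0; 0.75 0 0 0 0 0 0; 0.7 0 0 0 0 0 0; 0.6 0 0 0 0 0 0"

```text
time_s: 26.48
position: [0.599, 0.0467, 0.2059]
tool_rot: [[-0.693, 0.721, -0.001], [0.721, 0.693, -0.001], [0.0, -0.001, -1.0]]
ft_force: [-0.6, 0.3, -0.2]
grip_width: 0.034
```

>>> arm_command:
  rows: "0.6 0 0 0 0 0 0; 0.6 0 0 0 0 0 0; 0.6 0 0 -3 0 0 0; 0.6 0 0 -6 0 0 0; 0.6 0 0 -10 0 0 0"

```text
time_s: 26.9
position: [0.5988, 0.0467, 0.225]
tool_rot: [[-0.693, 0.721, -0.003], [0.721, 0.693, -0.001], [0.001, -0.002, -1.0]]
ft_force: [0.5, -0.7, -0.9]
grip_width: 0.0342
```

>>> arm_command:
  rows: "0.6 0 0 -20 0 0 0; 0.6 0 0 -30 0 0 0; 0.6 0 0 -30 0 0 0; 0.6 0 0 -30 0 0 0; 0.6 0 0 -10 0 0 0"

```text
time_s: 27.32
position: [0.5995, 0.0468, 0.351]
tool_rot: [[-0.693, 0.721, 0.007], [0.721, 0.693, -0.002], [-0.006, 0.004, -1.0]]
ft_force: [0.9, 0.0, 0.9]
grip_width: 0.0341
```

>>> arm_command:
  rows: "0.6 0 -25 0 0 0 0; 0.6 0 -30 0 0 0 0; 0.6 0 -30 0 0 0 0; 0.6 0 -30 0 0 0 0; 0.6 0 -30 0 0 0 0"

```text
time_s: 27.73
position: [0.4934, -0.0543, 0.3463]
tool_rot: [[-0.693, 0.721, 0.0], [0.721, 0.693, -0.001], [-0.001, -0.001, -1.0]]
ft_force: [0.3, -0.4, 0.3]
grip_width: 0.0341
```

>>> arm_command:
  rows: "0.6 -30 0 0 0 0 0; 0.6 -30 0 0 0 0 0; 0.6 -30 0 0 0 0 0; 0.6 -30 0 0 0 0 0; 0.6 0 0 0 0 0 0"

```text
time_s: 28.15
position: [0.5798, -0.1437, 0.3443]
tool_rot: [[-0.691, 0.723, -0.001], [0.723, 0.691, -0.001], [0.0, -0.002, -1.0]]
ft_force: [0.4, -0.3, -0.4]
grip_width: 0.0342
```

```bash
python3 st.py;python3 - <<'E'
from look import *
t,s=look(9)
a=draw(s,[],(290,130,430,290),3.5);b=draw(t,[],(200,110,360,260),2)
cv2.imwrite("pics/l10.png",np.hstack([a,cv2.copyMakeBorder(b,0,a.shape[0]-b.shape[0],0,0,0)]))
E
```

```text
28.15 [ 0.5798 -0.1437  0.3443] [-2.52e+01  2.44e+01  5.46e+01 -1.00e-01  1.01e+02 -6.89e+01] [ 0.4 -0.3 -0.4] [ 0.059  0.024 -0.033] 0.0342 43.68
```

View pics/l10.png

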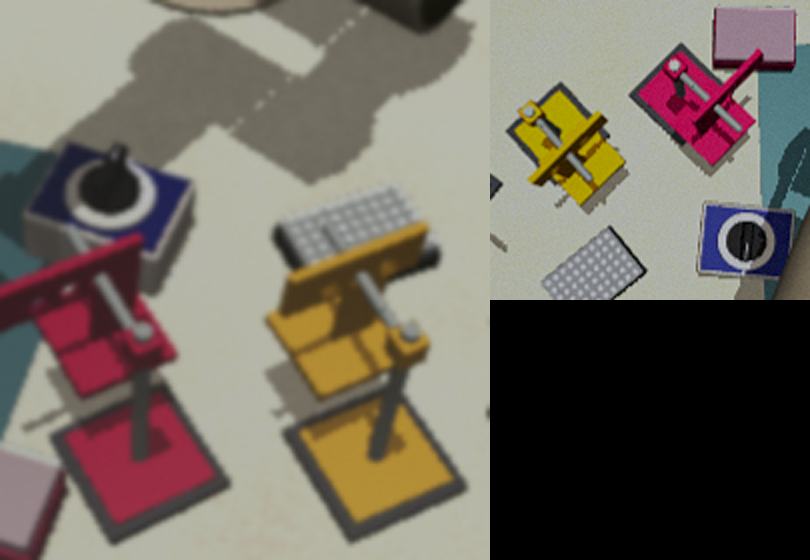

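Both brackets hang level, and the pointer is on the off tick. I'll wait briefly, check that they are still, then hand in.

>>> arm_command:
  rows: "0.6 0 0 0 0 0 0; 0.6 0 0 0 0 0 0; 0.6 0 0 0 0 0 0; 0.6 0 0 0 0 0 0; 0.6 0 0 0 0 0 0"

```text
time_s: 28.67
position: [0.5775, -0.1398, 0.3456]
tool_rot: [[-0.693, 0.721, -0.001], [0.721, 0.693, -0.001], [-0.0, -0.001, -1.0]]
ft_force: [0.1, -0.1, 0.6]
grip_width: 0.0342
```

>>> arm_command:
  rows: "0.6 0 0 0 0 0 0; 0.6 0 0 0 0 0 0; 0.6 0 0 0 0 0 0; 0.6 0 0 0 0 0 0; 0.6 0 0 0 0 0 0"

```text
time_s: 29.08
position: [0.5777, -0.1402, 0.3451]
tool_rot: [[-0.693, 0.721, -0.001], [0.721, 0.693, -0.001], [0.0, -0.001, -1.0]]
ft_force: [0.0, -0.0, 0.1]
grip_width: 0.0344
```

```bash
python3 - <<'E'
from look import *
old=cv2.imread("pics/top9.png")[:,:,::-1];so=cv2.imread("pics/scene9.png")[:,:,::-1]
t,s=look(10)
for n,a,b,bx in(("top",old,t,(200,110,350,220)),("scene",so,s,(260,170,430,290))):
  d=np.abs(a.astype(int)-b)[bx[1]:bx[3],bx[0]:bx[2]].max(2);print(n,"diff mean",d.mean(),"n>40",(d>40).sum())
# bar-top line in the top view vs pin: level and station
for c,o,yaw,y0,ends in(("yellow",(.5912,.2773),41.8,6.3,None),("pink",(.6455,.0937),44.,27,None)):
  yw=np.radians(yaw);u=np.array([np.cos(yw),np.sin(yw)]);v=np.array([-u[1],u[0]]);z=.1759+.005+.0235-.0005
  for y in(-55,55):
    P=np.array([np.r_[np.array(o)-u*q/1000+v*(y-y0)/1000,z] for q in range(40,95)])
    px=[proj("top",p).round().astype(int) for p in P]
    m=mask(t,c,150,70); hit=[q for q,k in zip(range(40,95),px) if m[k[1],k[0]]];print(c,y,"stations masked",hit[:1],hit[-1:],len(hit))
print(env.close_job())
E
```

```text
top diff mean 4.1288484848484845 n>40 43
scene diff mean 0.9134803921568627 n>40 0
yellow -55 stations masked [61] [79] 10
yellow 55 stations masked [65] [73] 9
pink -55 stations masked [61] [70] 10
pink 55 stations masked [40] [94] 41
the job is handed in; nothing more can be done
None
```

I turned the shaker knob anticlockwise to its end stop first; the stop showed as about 1 N m at the wrist. Later pictures show its pointer on the off tick. Then I hung the two brackets that were there, each from the hole in line with its centre of mass. The yellow one hangs by its +6.3 hole and the pink one by its +27 hole, each on its own colour's stand. The blue bracket was absent.

- **Hanging:** the last pictures show both brackets level and well clear of their posts. When I let go they were at about 66 mm along the pin. In the last pictures the bar tops lay at about 61–73 mm, apart from one yellow reading that reached 79 mm.
- **One poor check:** at one end of the pink bar that last measurement was useless, because the foot behind it has the same colour. I relied on the other end and the picture for the pink one.
- **Stillness:** scene pictures taken before and after about one second of waiting showed no real difference. The top pair differed in 43 pixels, which I took for picture noise or the arm settling and did not look into.
- **The rest:** the arm was well clear when I handed in, at about 29 s. I never touched the tip box or microplate, and they showed no sign of having moved. I saw neither bracket get knocked aside.

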